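Set and lock the mitre fence of an organ-pipe jig

TASK

Swing the fence of the mitre jig round to the long red 45 degree line. Then put the adjustable wrench on the brass lock nut, roll its worm with the fingertips until the jaws just fit the nut, and with the wrench turn the nut clockwise until it comes up tight; leave the wrench on the nut for the next setting. Keep the fingers off the nut, and leave the paint tray, brush jar, wooden pipe and tape roll where they are.

Things in the scene. Friction and masses are not known exactly. Their poses are not given: they have to be found in the camera images.
- fence (a joint): swing of the fence about its upright hinge: 0 along the jig's own y axis, growing clockwise seen from above (its free end moves away from the robot). The long red line is 0.785 (45 degrees). Stiff: 0.6 N m to move, stays where it is left
- fence_hinge (a point): upright hinge axis of the fence at the board's surface; its y axis points along the fence to the free end. The aluminium turntable round it, 240 mm across, is let in flush and turns with it. The fixed plywood board is 12 mm thick and reaches, from the hinge, 150 mm towards the robot, 180 mm away from it, 175 mm on the nut's side, 205 mm on the fence's side (in the jig's own axes)
- fence_grip (a point): top edge of the upright dark wooden fence, 110 mm from the hinge. The fence is 14 mm thick, runs from 20 to 200 mm from the hinge, and stands from the board up to 69 mm above the deck
- red_line (a point): a point on the board, on the long red 45 degree line, 180 mm from the hinge; the line runs from 124 to 236 mm straight away from the hinge and goes under the middle of the fence when it is set
- lock_nut (a joint): turn of the brass lock nut: grows clockwise seen from above (tightening), comes to a dead stop at 1.1 when tight. Needs 0.35 N m
- nut_centre (a point): middle of the brass hexagon nut, 22 mm across flats, 25.4 mm across corners, 13 mm high, standing on the turntable (12 mm above the deck), on its upright axis, 90 mm from the hinge. Turns with the nut: flats face along its own +x and every 60 degrees from there. A fixed 16 mm stud rises 6 mm above the nut
- wrench_grip (a point): middle of the blue handle of the steel adjustable wrench lying flat (250 mm long, 0.43 kg, head 60 mm wide), 7 mm above the surface under it. x points along the handle towards the head, z up. The handle is 22 mm wide and 10 mm thick (2 to 12 mm above the surface), straight from 85 mm behind this point to 60 mm ahead, its end 107 mm behind. The wrench balances about 45 mm ahead of it
- wrench_mouth (a point): in the wrench's mouth, 135 mm ahead of wrench_grip and 6.5 mm up: where the middle of a 22 mm nut sits when the jaws fit it. Axes as the wrench's. The mouth opens in the direction 15 degrees left (anticlockwise) of the wrench's x; the jaw faces are parallel to that direction. Fixed jaw's face: 11 mm to the right of this point; moving jaw: on the left. Faces reach 13 mm ahead of this point, the throat is 17 mm behind it. Jaws are 13 mm thick, lying on the surface
- jaw (a joint): moving jaw: 0 = jaws 30 mm apart, -0.008 = 22 mm apart (fits the nut); moved only by the worm, holds about 35 N
- wrench_worm (a point): top of the brass worm roller in the wrench's head, 16 mm across, 18 mm long, lying across the mouth direction, 16.5 mm above the surface under the wrench and 3.5 mm above the steel round it; 38 mm behind and 6 mm left of the mouth point. Fingertips pressed on it and dragged towards the jaws close them 0.08 mm per mm; dragged backwards they open. Needs about 3 N of rub
- worm (a joint): turn of the worm roller: grows as the jaws close, 0.64 mm of jaw for each rad; 0 = jaws 30 mm apart
- paint_tray: white divided paint tray 100 x 150 x 22 mm, bystander; origin under its middle
- brush_jar: glass jar 66 mm across, 85 mm high, with brushes up to 175 mm, bystander; origin under its middle
- wooden_pipe: square wooden organ pipe 40 x 40 x 190 mm plus a 30 mm foot at +x, lying along its x on the board, bystander; origin under its middle
- tape_roll: yellow roll of tape 84 mm across, 24 mm high, lying flat on the board, bystander; origin under its middle

How it is judged:
On the way, in this order (a step that is already met when the one before it is completed fails the run):
1. the fence stands on the 45 degree line (value of joint fence between 0.735 and 0.835 rad), for 0.2 s.
2. the wrench sits on the nut with its jaws closed onto it (value of joint jaw below -0.0065 m and distance between wrench_mouth and nut_centre below 0.01 m), for 0.2 s.
3. the nut is turned up tight (value of joint lock_nut above 1.03 rad), for 0.2 s.
At the end, for the whole second after the job is handed in: The fence stands within 3.5 degrees of the red 45 degree line, the nut is tight (within 4 degrees of its stop), and the wrench lies at rest on the nut (mouth point within 12 mm of the nut's middle) (value of joint lock_nut above 1.03 rad and value of joint fence between 0.725 and 0.845 rad and linear speed of wrench below 0.02 m/s and distance between wrench_mouth and nut_centre below 0.012 m); the robot touches nothing.
It fails at once if the nut is handled with the fingers (contact force between the fingers and lock_nut above 1 N).
It fails at once if the paint tray is pushed away (distance of paint_tray from where it was at the start of the episode above 0.015 m).
It fails at once if the brush jar is pushed away (distance of brush_jar from where it was at the start of the episode above 0.015 m).
It fails at once if the wooden pipe is pushed away (distance of wooden_pipe from where it was at the start of the episode above 0.015 m).
It fails at once if the tape roll is pushed away (distance of tape_roll from where it was at the start of the episode above 0.015 m).
It also fails if it takes over 72 s, if anything falls off the work surface, if the arm or the gripper's body presses on something with over 40 N, if the wrist force passes 120 N, or if a joint passes its speed limit or range.

ROBOT

A 6-joint arm with a two-finger parallel gripper is mounted at the origin on the work surface. World frame = base frame: x ahead of the robot, y to its left, z up, the work surface at z = 0. Lengths are in m, angles in rad, forces in N, time in s.
With the tool pointing down it reaches from about 0.35 to 0.925 m from the base axis. Payload 6.4 kg.
Tool frame: the origin (TCP) lies on the front face of the gripper's body, between the roots of the fingers; the fingertips stand r.tips_ahead ahead of it and the grasp point (between the pads) lies 54 mm ahead of it (r.tips_ahead is the distance from the TCP to the fingertips, in m); z points along the fingers, y is the direction in which the jaws open and shut (so a half turn about z gives the same grasp; the last joint's range is limited). The gripper opens to 85 mm and grips with 20 to 120 N. Pads are 22 mm wide; open, the fingers measure 114 mm over their backs; the gripper's body (76 mm by 85 mm) begins 54 mm behind the grasp point. The pads swing forward as they close: fully open they stand 13 mm farther back than shut.
Start: joints at [-0.174, 0.245, 1.558, -0, 1.339, -0.174], TCP at [0.65, 0, 0.304] pointing down, gripper open.
Joint ranges: [-3.13, 3.13], [-1.02, 2.26], [0.13, 2.54], [-0.95, 4.09], [0.21, 2.88], [-2.74, 2.74]. Speed limits (rad/s): [2.57, 2.57, 3.14, 3.14, 3.14, 3.14].

INTERFACE

Orientations are given as a unit quaternion [x, y, z, w].
In Python, from cell import r gives the robot as it stands.
- The arm moves only by the tool apply_moves, never from a script. Its argument "plan" is text: rows parted by semicolons, each of 7 numbers parted by spaces: the gripper command: -1 is shut, 1 is fully open, values between are in proportion, then the shift along the tool's x, y, z in mm, then the turn, a rotation vector about the tool's x, y, z in degrees. In form: fingers dx dy dz wx wy wz; .... A call has 1 to 12 rows; each row shifts and turns the commanded pose from where the row before left it, along the tool's axes as they then stand; what a row does not reach is not made up. A row lasts 1/12 s, in which the tool goes at most 41.7 mm and 7.16 degrees, less where a joint would pass 70% of its speed; a pose out of reach is approached as far as the arm can. A call with a gripper value outside its range is refused whole. The fingers move at their own pace and stop on an object; the grip force is fixed at half the most. Time passes only in rows, so rows that do not move let the fingers close. It gives the time, the measured TCP pose, the force and the opening at its end, in the units of the state.
- r.read_state(): the state, without advancing time (a new reading comes with each control period).
- r.camera(name): name is "scene" or "side" or "wrist"; returns the picture (420x560x3 uint8, red, green, blue); there is no depth.
- r.camera_params(name): a dict with "fx", "fy", "cx", "cy" (pixels), "position" and "rotation" of the camera in the world; the wrist camera has in their place "hand_eye" (4x4, takes a point from camera to tool coordinates, whose origin is the TCP and whose axes are the flange's). Camera axes: x right, y down, z forward; pixel columns grow to the right and rows downward; lengths in m; the calibration is good to about 2 mm. A picture is of the moment at which its call begins: read the wrist's pose just before it. camera_params takes no time and is no camera call.
- r.close_job(): hands the job in, once; it reports no verdict.
The state is a dict: "time": time; "q": joint angles; "qd": joint speeds; "tau": joint torques, N m; "ee_pos": TCP position; "tcp_rot": TCP orientation; "ft_force": force on the tool from outside, world axes, zero at the start; "torque": the same for the moment, N m; "width": finger opening in m.
Only numpy, scipy, OpenCV 4.12 (cv2) and the standard library are available. Lean on these libraries where they do the work, as an engineer would, in place of code of your own. Each camera call takes 0.05 s, during which the arm holds its last target. There are 200 camera calls.

## Working session

There is one attempt and no reset: what is moved stays moved. The work goes in short steps, Python scripts to look and compute and a tool call to move; the robot and the scene stay as the last step left them, time stands still between calls to the robot, and variables do not carry over. Pictures are saved under pics/ and viewed, on a budget of 10 in all, crops included, one or two more only if the job needs it, and the job is handed in when it is done.

Besides the shell and the picture viewer there is one more tool, called after ">>>" by a JSON object that holds its "fn" and its "kwargs". apply_moves: Moves the arm, as the interface text tells. Its arguments: {"type":"object","properties":{"plan":{"type":"string"}},"required":["plan"]}

```bash
mkdir -p pics; ls; cat > h.py <<'E'
import numpy as np, cv2
from cell import r
from scipy.spatial.transform import Rotation as R
def snap(cam,name):
    s=r.read_state(); im=r.camera(cam); cv2.imwrite(f'pics/{name}.png',im[:,:,::-1]); return s,im
def campose(cam,s=None):
    p=r.camera_params(cam); K=(p['fx'],p['fy'],p['cx'],p['cy'])
    if 'hand_eye' in p:
        s=s or r.read_state(); H=np.array(p['hand_eye']); Rt=rot(s['tcp_rot'])
        return K,np.array(s['ee_pos'])+Rt@H[:3,3],Rt@H[:3,:3]
    return K,np.array(p['position']),np.array(p['rotation'])
def rot(q):
    q=np.array(q); return q if q.shape==(3,3) else R.from_quat(q).as_matrix()
def pix2z(cam,u,v,z,s=None):
    K,c,Rm=campose(cam,s); d=Rm@np.array([(u-K[2])/K[0],(v-K[3])/K[1],1]); return c+d*(z-c[2])/d[2]
def proj(cam,P,s=None):
    K,c,Rm=campose(cam,s); q=Rm.T@(np.array(P)-c); return K[0]*q[0]/q[2]+K[2],K[1]*q[1]/q[2]+K[3]
E
python3 - <<'E'
from h import *
s,_=snap('scene','s1'); a=r.camera('side'); cv2.imwrite('pics/d1.png',a[:,:,::-1]); snap('wrist','w1')
a=cv2.imread('pics/s1.png');b=cv2.imread('pics/w1.png')
print({k:np.round(v,3).tolist() for k,v in s.items()}, r.tips_ahead)
for c in('scene','side','wrist'):print(c,[np.round(x,3).tolist() for x in campose(c,s)])
E
```

```text
pics
{'time': 0.0, 'q': [-0.174, 0.246, 1.559, 0.0, 1.339, -0.174], 'qd': [-0.001, -0.001, -0.001, 0.0, 0.001, 0.0], 'tau': [0.001, -42.951, -32.612, -0.0, 0.005, -0.0], 'ee_pos': [0.65, 0.0, 0.303], 'tcp_rot': [0.707, 0.707, -0.001, -0.001], 'ft_force': [0.198, 0.634, -1.294], 'torque': [-0.044, 0.025, -0.001], 'width': 0.085} 0.0726
scene [[446.804, 446.804, 273.708, 214.249], [1.226, -0.162, 0.906], [0.752, 0.569, -0.196, -0.269]]
side [[391.845, 391.845, 276.909, 204.895], [0.423, 0.694, 0.932], [-0.141, 0.932, -0.33, 0.049]]
wrist [[326.026, 326.026, 279.262, 207.297], [0.649, 0.067, 0.373], [[1.0, 0.001, -0.003], [0.0, -0.964, -0.267], [-0.003, 0.267, -0.964]]]
```

```bash
sed -i "s/np.array(p\['rotation'\])/rot(p['rotation'])/" h.py
```

```text
(no output)
```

View pics/s1.png

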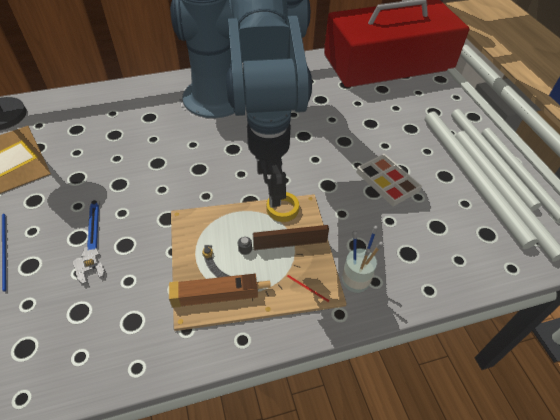

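View pics/d1.png

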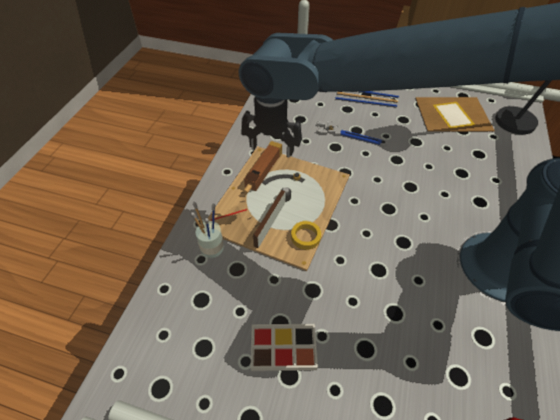

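```bash
python3 - <<'E'
from h import *
for n,u,v,z in [('hinge',245,243,.03),('fence end top',328,226,.069),('fence nearhinge top',254,234,.069),('nut',208,251,.025),('red a',289,276,.012),('red b',328,300,.012),('handle tail',95,203,.01),('head',88,264,.012),('handle front',93,243,.01),('tape',283,205,.03),('jar',358,278,0),('bd TL',170,210,.012),('bd TR',316,198,.012),('bd BL',175,323,.012),('bd BR',345,302,.012),('pipeL',170,290,.03),('pipeR',268,285,.03)]:
    print(n,np.round(pix2z('scene',u,v,z),3))
a=cv2.imread('pics/s1.png')
A=cv2.resize(a[180:340,150:350],(800,640))[:600];cv2.imwrite('pics/c1.png',A)
E
```

```text
hinge [ 0.617 -0.049  0.03 ]
fence end top [0.648 0.147 0.069]
fence nearhinge top [ 0.624 -0.027  0.069]
nut [ 0.612 -0.138  0.025]
red a [0.722 0.03  0.012]
red b [0.804 0.095 0.012]
handle tail [ 0.374 -0.393  0.01 ]
head [ 0.564 -0.415  0.012]
handle front [ 0.504 -0.402  0.01 ]
tape [0.527 0.073 0.03 ]
jar [0.764 0.186 0.   ]
bd TL [ 0.451 -0.208  0.012]
bd TR [0.513 0.169 0.012]
bd BL [ 0.767 -0.24   0.012]
bd BR [0.819 0.13  0.012]
pipeL [ 0.695 -0.238  0.03 ]
pipeR [ 0.742 -0.026  0.03 ]
```

View pics/w1.png

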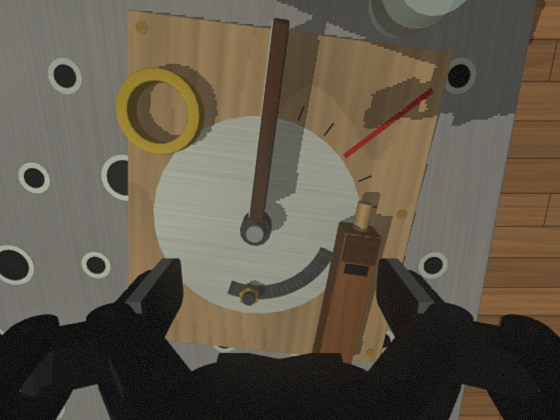

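```bash
python3 - <<'E'
from h import *
P={}
for n,u,v,z in [('fence end top',281,21,.069),('fence nearhinge top',256,218,.069),('nutstud',249,299,.031),('nut',249,296,.025),('red a',346,156,.012),('red b',432,91,.012),('tape',160,110,.036),('bdTL',132,12,.012),('bdTR',450,52,.012),('pipefoot',366,206,.032),('pipeR',382,228,.052),('pipeL',338,228,.052),('pipeLL',317,350,.052)]:
    P[n]=pix2z('wrist',u,v,z); print(n,np.round(P[n],4))
for a,b in[('fence nearhinge top','fence end top'),('red a','red b')]:
    d=P[b]-P[a]; print(np.degrees(np.arctan2(d[0],d[1])),np.linalg.norm(d[:2]))
E
```

```text
fence end top [0.6494 0.1444 0.069 ]
fence nearhinge top [ 0.6252 -0.028   0.069 ]
nutstud [ 0.6121 -0.14    0.031 ]
nut [ 0.6116 -0.1396  0.025 ]
red a [0.7212 0.0257 0.012 ]
red b [0.8073 0.0933 0.012 ]
tape [0.5296 0.0738 0.036 ]
bdTL [0.5026 0.1669 0.012 ]
bdTR [0.8209 0.1306 0.012 ]
pipefoot [ 0.7418 -0.0258  0.032 ]
pipeR [ 0.7546 -0.0441  0.052 ]
pipeL [ 0.7089 -0.0441  0.052 ]
pipeLL [ 0.6918 -0.1939  0.052 ]
7.9787607375234355 0.17399940494716382
51.88732495186113 0.10942034898666944
```

>>> {"fn": "apply_moves", "kwargs": {"plan": "0 34 -2 30 0 0 0; 0 34 -2 30 0 0 0; 0 34 -2 30 0 0 0; 0 0 0 0 0 0 4; 0 0 0 0 0 0 4; 0 0 0 35 0 0 0; 0 0 0 35 0 0 0; 0 0 0 35 0 0 0; 0 0 0 0 0 0 0; 0 0 0 0 0 0 0"}}

```text
time: 0.98
ee_pos: [0.6429, 0.0937, 0.1141]
tcp_rot: [0.755, 0.656, -0.002, -0.002]
ft_force: [0.8, -0.1, 0.9]
width: 0.0425
```

```bash
python3 - <<'E'
from h import *
s=r.read_state(); print(s['ee_pos'],s['tcp_rot'],s['width'],s['ft_force'],r.tips_ahead)
E
```

```text
[0.64289895 0.09371616 0.11406014] [ 0.75468221  0.65608476 -0.00202919 -0.00185258] 0.042494649150390855 [ 0.8300218  -0.11507771  0.94166835] 0.0726
```

>>> {"fn": "apply_moves", "kwargs": {"plan": "-1 0 0 0 0 0 0; -1 0 0 0 0 0 0; -1 0 0 0 0 0 0; -1 0 0 0 0 0 0; -1 -0.7 14.1 0 0 0 5.5; -1 -0.7 14.1 0 0 0 5.5; -1 -0.7 14.1 0 0 0 5.5; -1 -0.7 14.1 0 0 0 5.5; -1 -0.7 14.1 0 0 0 5.5; -1 -0.7 14.1 0 0 0 5.5; -1 -0.7 14.1 0 0 0 5.5; -1 -0.7 14.1 0 0 0 5.5"}}

```text
time: 1.98
ee_pos: [0.7398, 0.0375, 0.1197]
tcp_rot: [0.946, 0.323, -0.002, 0.0]
ft_force: [-14.7, -2.2, 12.3]
width: 0.0129
```

```bash
cat >> h.py <<'E'
def st():
    s=r.read_state(); Rm=rot(s['tcp_rot']); x=Rm[:,0]
    print('t',round(s['time'],2),'p',np.round(s['ee_pos'],4),'F',np.round(s['ft_force'],1),'w',round(s['width'],4),'toolx az(cw from +y)',round(np.degrees(np.arctan2(x[0],x[1])),2),'z',np.round(Rm[:,2],3)); return s
E
python3 - <<'E'
from h import *
s=st();h=np.array([.622,-.052]);d=s['ee_pos'][:2]-h;print(np.degrees(np.arctan2(*d)),np.linalg.norm(d))
E
```

```text
t 1.98 p [0.7398 0.0375 0.1197] F [-14.7  -2.2  12.3] w 0.0129 toolx az(cw from +y) 52.28 z [-0.003 -0.001 -1.   ]
52.77622552138019 0.1479997803031465
```

>>> {"fn": "apply_moves", "kwargs": {"plan": "0 0 0 0 0 0 0; 0 0 0 0 0 0 0; 0 0 0 0 0 0 0; 0 0 0 -20 0 0 0; 0 0 0 -40 0 0 0; 0 0 0 -40 0 0 0; 0 -20 -30 -20 0 0 -6; 0 -20 -30 -10 0 0 -6; 0 -20 -30 0 0 0 -6; 0 -20 -30 0 0 0 -6; 0 0 0 0 0 0 0"}}

```text
time: 2.9
ee_pos: [0.5912, 0.0635, 0.2435]
tcp_rot: [0.856, 0.518, -0.003, -0.003]
ft_force: [-0.0, 0.4, -1.2]
width: 0.0426
```

```bash
python3 - <<'E'
from h import *
st(); snap('wrist','w2'); st()
E
```

```text
t 2.9 p [0.5912 0.0635 0.2435] F [-0.   0.4 -1.2] w 0.0426 toolx az(cw from +y) 27.64 z [-0.009  0.001 -1.   ]
t 2.95 p [0.5945 0.0629 0.245 ] F [ 0.6 -0.4 -0.6] w 0.0423 toolx az(cw from +y) 27.86 z [-0.004  0.    -1.   ]
```

View pics/w2.png

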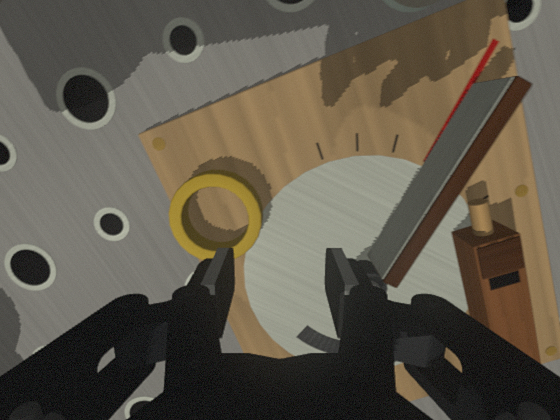

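```bash
python3 - <<'E'
from h import *
s,im=snap('wrist','w3'); st()
s2=dict(s)
P=lambda u,v,z:pix2z('wrist',u,v,z,s)
def az(a,b): d=b-a; return np.degrees(np.arctan2(d[0],d[1])),np.round(a,4),np.round(b,4)
print(az(P(390,284,.069),P(524,78,.069)),az(P(427,160,.012),P(497,41,.012)))
a=cv2.imread('pics/w2.png'); print(cv2.absdiff(a,cv2.imread('pics/w3.png')).mean())
b=cv2.imread('pics/w3.png')[20:320,340:560]; cv2.imwrite('pics/w3c.png',cv2.resize(b,None,fx=2,fy=2,interpolation=cv2.INTER_CUBIC))
E
```

```text
t 3.0 p [0.5971 0.0624 0.2463] F [0.1 0.1 0.5] w 0.0429 toolx az(cw from +y) 27.93 z [ 0.  0. -1.]
(np.float64(54.084185601194186), array([ 0.6431, -0.0401,  0.069 ]), array([0.7885, 0.0652, 0.069 ])) (np.float64(52.870993928440654), array([0.7268, 0.0245, 0.012 ]), array([0.8147, 0.0911, 0.012 ]))
7.635841836734694
```

View pics/w3c.png

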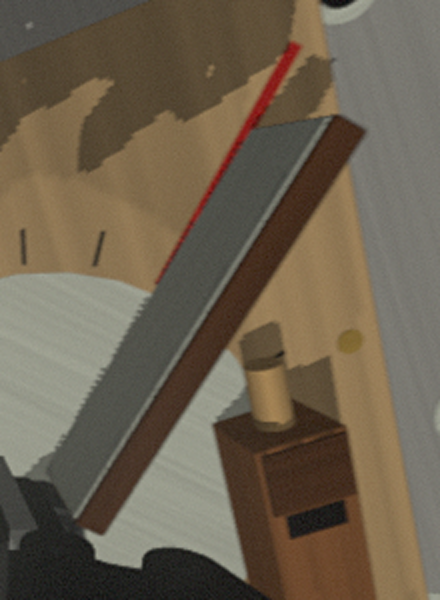

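```bash
python3 - <<'E'
from h import *
P=lambda u,v,z:pix2z('wrist',u,v,z)
def az(a,b): d=b-a; return np.degrees(np.arctan2(d[0],d[1])),np.round(a,4),np.round(b,4)
a,b=P(418.5,160,.012),P(489,42.5,.012); e=P(469,83.5,.012); c,d=P(386,284.5,.069),P(514.5,81.5,.069)
print(az(a,b),az(c,d),az(P(365,250,.012),e))
n=np.array([(b-a)[1],-(b-a)[0]])/np.linalg.norm((b-a)[:2])
for q in(c,d,e): print('offset cw of line',(q-a)[:2]@n)
st()
E
```

```text
(np.float64(53.89229641864386), array([0.7238, 0.0268, 0.012 ]), array([0.8132, 0.092 , 0.012 ])) (np.float64(53.66233786294061), array([ 0.6431, -0.0407,  0.069 ]), array([0.7864, 0.0648, 0.069 ])) (np.float64(54.922456386015185), array([ 0.6431, -0.0326,  0.012 ]), array([0.7874, 0.0687, 0.012 ]))
offset cw of line 0.006973132968922518
offset cw of line 0.006259013397558131
offset cw of line 0.003621093608631264
t 3.0 p [0.5971 0.0624 0.2463] F [0.1 0.1 0.5] w 0.0429 toolx az(cw from +y) 27.93 z [ 0.  0. -1.]
```

```bash
python3 - <<'E'
from h import *
s,im=snap('scene','s2')
b=cv2.imread('pics/s2.png')
A=cv2.resize(b[180:330,150:350],(800,600),interpolation=cv2.INTER_CUBIC);cv2.imwrite('pics/s2c.png',A)
E
```

```text
(no output)
```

View pics/s2c.png

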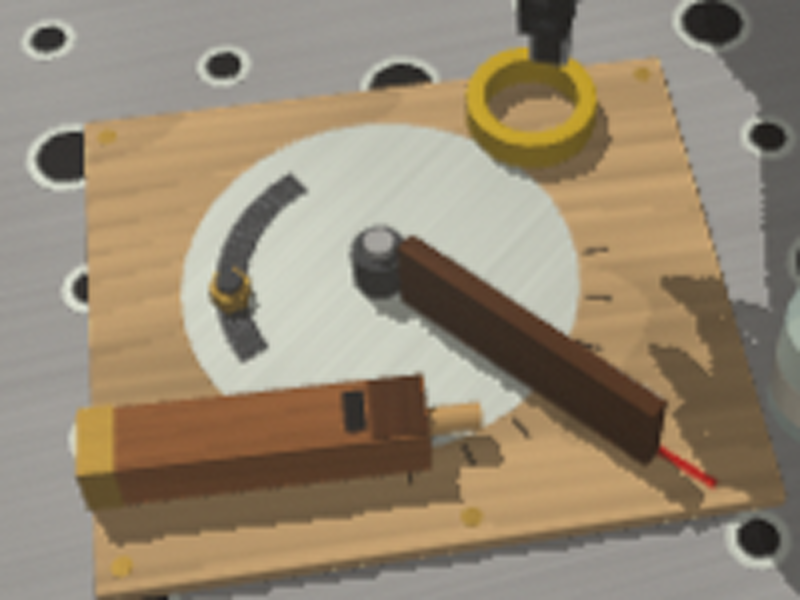

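```bash
python3 - <<'E'
from h import *
P=lambda u,v,z:pix2z('scene',150+u/4,180+v/4,z)
# red line from first image: (289,276)-(328,300) full px
b=P(714,483,.012); a=pix2z('scene',289,276,.012); e=P(645,462,.012); c=P(408,241,.069); d=P(656,408,.069)
n=np.array([(b-a)[1],-(b-a)[0]])/np.linalg.norm((b-a)[:2])
f=lambda p,q:np.degrees(np.arctan2((q-p)[0],(q-p)[1]))
print(f(a,b),f(c,d),[(q-a)[:2]@n for q in (P(660,450,.012),e,c,d)])
E
```

```text
52.038600777842085 54.56824861818345 [np.float64(0.00044677307191378496), np.float64(0.011832829327371319), np.float64(0.0020125456933569445), np.float64(0.009711851075918982)]
```

>>> {"fn": "apply_moves", "kwargs": {"plan": "0 10.7 35.1 0 0 0 0; 0 10.7 35.1 0 0 0 0; 0 10.7 35.1 0 0 0 0; 0 10.7 35.1 0 0 0 0; 0 0 0 0 0 0 6.5; 0 0 0 0 0 0 6.5; 0 0 0 0 0 0 6.5; 0 0 0 0 0 0 6.5; 0 0 0 33 0 0 0; 0 0 0 33 0 0 0; 0 0 0 33 0 0 0; 0 0 0 33 0 0 0"}}

```text
time: 4.05
ee_pos: [0.7444, 0.0333, 0.1135]
tcp_rot: [0.951, 0.309, 0.001, 0.001]
ft_force: [-0.8, 0.3, -0.9]
width: 0.0429
```

>>> {"fn": "apply_moves", "kwargs": {"plan": "0 0 0 0 0 0 0; 0 0 0 0 0 0 0; 0 0 0 0 0 0 0"}}

```text
time: 4.3
ee_pos: [0.7446, 0.0333, 0.1167]
tcp_rot: [0.951, 0.309, 0.002, 0.001]
ft_force: [1.4, 0.4, 0.3]
width: 0.0428
```

```bash
python3 - <<'E'
from h import *
s=st();h=np.array([.622,-.052]);d=s['ee_pos'][:2]-h;print(np.degrees(np.arctan2(*d)),np.linalg.norm(d))
E
```

```text
t 4.3 p [0.7446 0.0333 0.1167] F [1.4 0.4 0.3] w 0.0428 toolx az(cw from +y) 54.0 z [ 0.004 -0.    -1.   ]
55.190145865794236 0.1493545467192994
```

```bash
python3 - <<'E'
from h import *
s,im=snap('wrist','w4')
hsv=cv2.cvtColor(im,cv2.COLOR_RGB2HSV); m=(im[:,:,0].astype(int)>im[:,:,1]+70)&(im[:,:,0].astype(int)>im[:,:,2]+70)
v,u=np.nonzero(m); print(len(v),u.min(),u.max(),v.min(),v.max())
for vv in range(v.min(),v.max(),10): print(vv,u[v==vv].min(),u[v==vv].max())if (v==vv).any() else 0
E
```

```text
1929 156 338 76 391
76 249 258
96 250 252
106 251 258
126 258 258
136 261 261
146 258 258
276 251 251
296 234 298
306 231 252
316 228 297
326 226 252
336 223 296
346 221 297
376 162 162
```

View pics/w4.png

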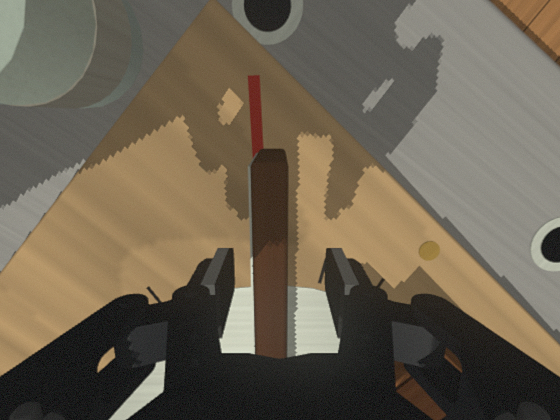

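>>> {"fn": "apply_moves", "kwargs": {"plan": "0 0 -4.1 0 0 0 -1; 0 0 -4.1 0 0 0 -1; 0 0 0 0 0 0 0; -1 0 0 0 0 0 0; -1 0 0 0 0 0 0; -1 0 0 0 0 0 0; -1 0 0 0 0 0 0; -1 0 0 0 0 0 0; 0 0 0 0 0 0 0; 0 0 0 0 0 0 0; 0 0 0 0 0 0 0"}}

```text
time: 5.27
ee_pos: [0.7368, 0.0404, 0.113]
tcp_rot: [0.945, 0.326, -0.001, -0.001]
ft_force: [-1.3, 0.7, -0.1]
width: 0.0429
```

```bash
python3 - <<'E'
from h import *
st();s,im=snap('wrist','w5')
b=im.astype(int); m=(b[:,:,0]>b[:,:,1]+70)&(b[:,:,0]>b[:,:,2]+70)
for vv in range(60,185,8):
    u=np.nonzero(m[vv,220:330])[0]+220; print(vv,(u.min(),u.max()) if len(u) else '', end=' ')
for vv in (142,146,150,154,170,200): print(vv,im[vv,235:305:3,0].tolist())
E
```

```text
t 5.27 p [0.7368 0.0404 0.113 ] F [-1.3  0.7 -0.1] w 0.0429 toolx az(cw from +y) 51.99 z [-0.003  0.001 -1.   ]
60  68  76 (np.int64(277), np.int64(285)) 84 (np.int64(277), np.int64(286)) 92 (np.int64(285), np.int64(286)) 100 (np.int64(283), np.int64(283)) 108 (np.int64(282), np.int64(286)) 116 (np.int64(281), np.int64(281)) 124 (np.int64(277), np.int64(284)) 132 (np.int64(281), np.int64(285)) 140  148  156  164  172  180  142 [112, 112, 109, 110, 109, 110, 106, 109, 108, 108, 108, 112, 109, 105, 107, 107, 112, 108, 118, 116, 115, 114, 117, 115]
146 [114, 111, 113, 110, 109, 109, 110, 109, 107, 110, 108, 113, 80, 49, 53, 52, 51, 50, 50, 50, 46, 114, 118, 115]
150 [110, 110, 111, 111, 110, 109, 110, 106, 110, 108, 109, 97, 50, 46, 42, 52, 54, 48, 54, 55, 54, 55, 120, 114]
154 [107, 107, 108, 107, 107, 112, 108, 106, 107, 110, 105, 86, 52, 54, 53, 56, 54, 53, 55, 57, 56, 51, 63, 122]
170 [100, 100, 104, 101, 102, 105, 101, 103, 106, 108, 116, 61, 62, 62, 62, 64, 62, 62, 66, 60, 61, 63, 61, 54]
200 [103, 103, 101, 101, 100, 102, 97, 150, 150, 148, 118, 57, 63, 63, 62, 59, 63, 68, 62, 63, 61, 62, 64, 70]
```

>>> {"fn": "apply_moves", "kwargs": {"plan": "0 0 0 -36 0 0 0; 0 0 0 -36 0 0 0; 0 0 0 -36 0 0 0; 0 -35 10.8 0 0 0 0; 0 -35 10.8 0 0 0 0; 0 -35 10.8 0 0 0 0; 0 -35 10.8 0 0 0 0; 0 -35 10.8 0 0 0 0; 0 -35 10.8 0 0 0 0; 0 0 0 0 0 0 0; 0 0 0 0 0 0 0; 0 0 0 0 0 0 0"}}

```text
time: 6.32
ee_pos: [0.6121, -0.1401, 0.2221]
tcp_rot: [0.946, 0.325, -0.0, -0.0]
ft_force: [0.6, 0.2, 1.1]
width: 0.043
```

```bash
python3 - <<'E'
from h import *
st();s,im=snap('wrist','w6'); print(np.round(s['q'],3))
u,v=map(int,proj('wrist',[.612,-.14,.025])); print(u,v)
b=cv2.imread('pics/w6.png')
cv2.imwrite('pics/w6c.png',cv2.resize(b[v-60:v+60,u-70:u+70],(700,600),interpolation=cv2.INTER_CUBIC)); print(u-70,v-60)
E
```

```text
t 6.32 p [ 0.6121 -0.1401  0.2221] F [0.6 0.2 1.1] w 0.043 toolx az(cw from +y) 52.01 z [-0.     0.001 -1.   ]
[-0.405  0.277  1.676  0.     1.189  0.502]
279 198
209 138
```

View pics/w6c.png

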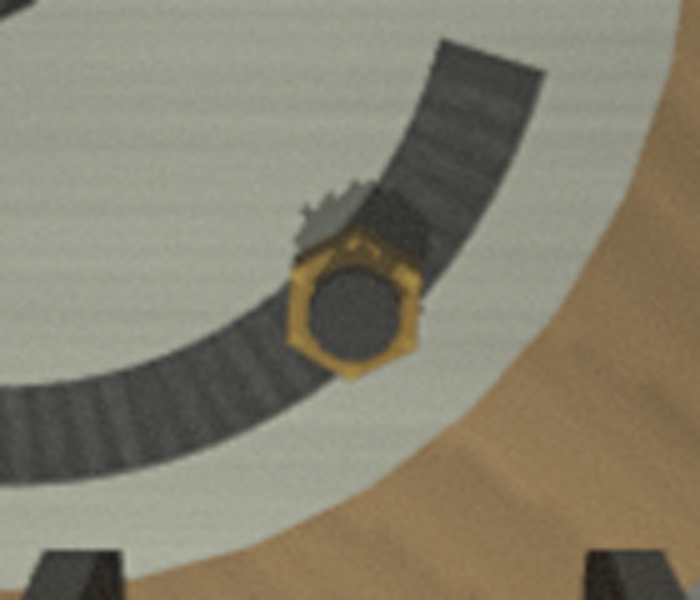

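>>> {"fn": "apply_moves", "kwargs": {"plan": "0 -36 20 0 0 0 0; 0 -36 20 0 0 0 0; 0 -36 20 0 0 0 0; 0 -36 20 0 0 0 0; 0 -36 20 0 0 0 0; 0 -36 20 0 0 0 0; 0 -36 20 0 0 0 0; 0 0 0 0 0 0 7; 0 0 0 0 0 0 7; 0 0 0 0 0 0 7; 0 0 0 0 0 0 7; 0 0 0 0 0 0 7"}}

```text
time: 7.37
ee_pos: [0.5009, -0.4049, 0.222]
tcp_rot: [1.0, 0.024, -0.0, -0.0]
ft_force: [0.7, -0.4, -0.3]
width: 0.0427
```

>>> {"fn": "apply_moves", "kwargs": {"plan": "0 0 0 0 0 0 5; 0 0 0 0 0 0 5; 0 0 0 0 0 0 0; 0 0 0 0 0 0 0; 0 0 0 0 0 0 0"}}

```text
time: 7.78
ee_pos: [0.5004, -0.4053, 0.2221]
tcp_rot: [0.998, -0.06, -0.0, -0.0]
ft_force: [-0.9, -0.6, -0.5]
width: 0.0426
```

```bash
python3 - <<'E'
from h import *
st();s,im=snap('wrist','w7'); print(np.round(s['q'],3))
E
```

```text
t 7.78 p [ 0.5004 -0.4053  0.2221] F [-0.9 -0.6 -0.5] w 0.0426 toolx az(cw from +y) 96.83 z [-0.  0. -1.]
[-0.857  0.312  1.633  0.     1.197  0.833]
```

View pics/w7.png

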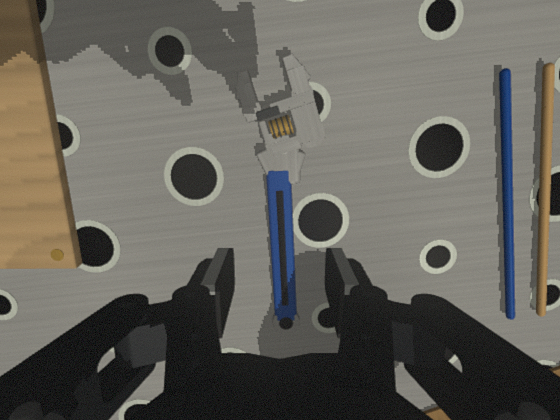

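```bash
python3 - <<'E'
from h import *
P=lambda u,v,z:pix2z('wrist',u,v,z)
im=cv2.imread('pics/w7.png').astype(int)
m=((im[:,:,0]>im[:,:,2]+60)).astype(np.uint8); m[:,400:]=0; m[340:]=0
v,u=np.nonzero(m); print(v.min(),v.max(),len(v))
pts=np.array([P(a,b,.012)[:2] for a,b in zip(u,v)])
c=pts.mean(0); w,V=np.linalg.eigh(np.cov((pts-c).T)); d=V[:,1]*np.sign(V[0,1]); t=(pts-c)@d; n=np.array([d[1],-d[0]])
print('c',c,'az',np.degrees(np.arctan2(*d)),'t',t.min(),t.max(),'width',np.ptp((pts-c)@n))
wm=P(280,127,.0165)[:2]; print('worm',wm,(wm-c)@d,(wm-c)@n)
# mouth from worm: 38 behind,6 left of mouth along mouth dir (m) or wrench axes
f=P(279,170,.012)[:2]; print('front t',(f-c)@d)
for tip in [(243,73),(286,52)]: q=P(*tip,.013)[:2]; print('tip',q,(q-c)@d,(q-c)@n)
E
```

```text
171 307 1793Traceback (most recent call last):
  File "<stdin>", line 6, in <module>
  File "<stdin>", line 2, in <lambda>
  File "h.py", line 15, in pix2z
    K,c,Rm=campose(cam,s); d=Rm@np.array([(u-K[2])/K[0],(v-K[3])/K[1],1]); return c+d*(z-c[2])/d[2]
           ~~~~~~~^^^^^^^
  File "h.py", line 9, in campose
    s=s or r.read_state(); H=np.array(p['hand_eye']); Rt=rot(s['tcp_rot'])
           ~~~~~~~~~~~~^^
ValueError: time passes only in moves, steps and waits
```

```bash
cat > a.py <<'E'
from h import *
s=r.read_state(); K,c0,Rm=campose('wrist',s)
def P(u,v,z):
    d=np.stack([(np.array(u)-K[2])/K[0],(np.array(v)-K[3])/K[1],np.ones(np.shape(u))],-1)@Rm.T
    return (c0+d*((z-c0[2])/d[...,2])[...,None])[...,:2]
im=cv2.imread('pics/w7.png').astype(int)
m=((im[:,:,0]>im[:,:,2]+60)).astype(np.uint8); m[:,400:]=0; m[340:]=0
v,u=np.nonzero(m)
pts=P(u,v,.012)
c=pts.mean(0); w,V=np.linalg.eigh(np.cov((pts-c).T)); d=V[:,1]*np.sign(V[0,1]); t=(pts-c)@d; n=np.array([d[1],-d[0]])
print('c',c,'az',np.degrees(np.arctan2(*d)),'t',t.min(),t.max(),'width',np.ptp((pts-c)@n))
for nm,q,z in [('worm',(280,127),.0165),('front',(279,170),.012),('hole',(286,323),.012),('tipL',(243,73),.013),('tipR',(286,52),.013)]:
    p=P(*q,z); print(nm,p,'ahead',(p-c)@d,'right',(p-c)@n)
E
python3 a.py
```

```text
c [ 0.46890707 -0.4032938 ] az 95.99455319595059 t -0.08095313887108911 0.05263258805903301 width 0.02166583362944695
worm [ 0.55790316 -0.41364882] ahead 0.08959086294654003 right 0.0010041793112640144
front [ 0.52202697 -0.40849266] ahead 0.05337236722282855 right -0.00037709047025583645
hole [ 0.36997143 -0.39714269] ahead -0.09903703176637618 right 0.004214758148539342
tipL [ 0.60283698 -0.38933059] ahead 0.1317393231123384 right -0.0278736841418248
tipR [ 0.61398185 -0.42510796] ahead 0.14655962425647262 right 0.00654414617927498
```

>>> {"fn": "apply_moves", "kwargs": {"plan": "0 1.5 1.3 36 0 0 -0.8; 0 0 0 36 0 0 0; 0 0 0 36 0 0 0; 0 0 0 20 0 0 0; 0 0 0 15 0 0 0; 0 0 0 0 0 0 0; 0 0 0 0 0 0 0; 0 0 0 0 0 0 0"}}

```text
time: 8.5
ee_pos: [0.5021, -0.4083, 0.0814]
tcp_rot: [0.999, -0.054, 0.001, 0.001]
ft_force: [-0.0, 0.4, 0.8]
width: 0.0428
```

>>> {"fn": "apply_moves", "kwargs": {"plan": "-1 0 0 0 0 0 0; -1 0 0 0 0 0 0; -1 0 0 0 0 0 0; -1 0 0 0 0 0 0; -1 0 0 0 0 0 0; -1 0 0 0 0 0 0"}}

```text
time: 9.0
ee_pos: [0.5021, -0.4079, 0.0819]
tcp_rot: [0.999, -0.054, 0.001, 0.001]
ft_force: [-1.4, 3.1, 7.5]
width: 0.0185
```

```bash
python3 -c "
from h import *
st()"
```

```text
t 9.0 p [ 0.5021 -0.4079  0.0819] F [-1.4  3.1  7.5] w 0.0185 toolx az(cw from +y) 96.16 z [ 0.002 -0.002 -1.   ]
```

>>> {"fn": "apply_moves", "kwargs": {"plan": "0 0 0 0 0 0 0; 0 0 0 0 0 0 0; 0 0 0 5 0 0 0; 0 0 0 0 0 0 0; -1 0 0 0 0 0 0; -1 0 0 0 0 0 0; -1 0 0 0 0 0 0; -1 0 0 0 0 0 0; -1 0 0 0 0 0 0; -1 0 0 0 0 0 0"}}

```text
time: 9.83
ee_pos: [0.501, -0.4074, 0.0742]
tcp_rot: [0.999, -0.054, -0.0, 0.0]
ft_force: [-0.9, -1.1, -0.4]
width: 0.0202
```

```bash
python3 -c "
from h import *
st()"
```

```text
t 9.83 p [ 0.501  -0.4074  0.0742] F [-0.9 -1.1 -0.4] w 0.0202 toolx az(cw from +y) 96.2 z [-0. -0. -1.]
```

>>> {"fn": "apply_moves", "kwargs": {"plan": "-1 0 0 -30 0 0 0; -1 0 0 -40 0 0 0; -1 0 0 0 0 0 -7.15; -1 0 0 0 0 0 -7.15; -1 0 0 0 0 0 -7.15; -1 0 0 0 0 0 -7.15; -1 0 0 0 0 0 -7.15; -1 0 0 0 0 0 -7.15; -1 0 0 0 0 0 -7.15; -1 0 0 0 0 0 -7.15; -1 0 0 0 0 0 -7.15; -1 0 0 0 0 0 -7.15"}}

```text
time: 10.83
ee_pos: [0.5005, -0.4065, 0.1429]
tcp_rot: [0.84, 0.542, -0.0, -0.001]
ft_force: [-0.1, 0.3, -4.5]
width: 0.0201
```

>>> {"fn": "apply_moves", "kwargs": {"plan": "-1 0 0 0 0 0 -7.15; -1 0 0 0 0 0 -7.15; -1 37.3 12.8 0 0 0 0; -1 37.3 12.8 0 0 0 0; -1 37.3 12.8 0 0 0 0; -1 37.3 12.8 0 0 0 0; -1 37.3 12.8 0 0 0 0; -1 0 0 0 0 0 0; -1 0 0 0 0 0 0; -1 0 0 0 0 0 0"}}

```text
time: 11.67
ee_pos: [0.5971, -0.2351, 0.1433]
tcp_rot: [0.768, 0.64, -0.0, -0.001]
ft_force: [-0.5, -0.5, -5.1]
width: 0.0203
```

```bash
python3 - <<'E'
from h import *
st();snap('wrist','w8'); snap('scene','s3')
a=cv2.imread('pics/w8.png'); b=cv2.imread('pics/s3.png')
A=cv2.resize(a[0:240,160:400],(400,400)); B=cv2.resize(b[190:310,140:260],(400,400),interpolation=cv2.INTER_CUBIC)
cv2.imwrite('pics/m1.png',np.hstack([A,B]))
E
```

```text
t 11.67 p [ 0.5971 -0.2351  0.1433] F [-0.5 -0.5 -5.1] w 0.0203 toolx az(cw from +y) 10.37 z [-0.002  0.001 -1.   ]
```

View pics/m1.png

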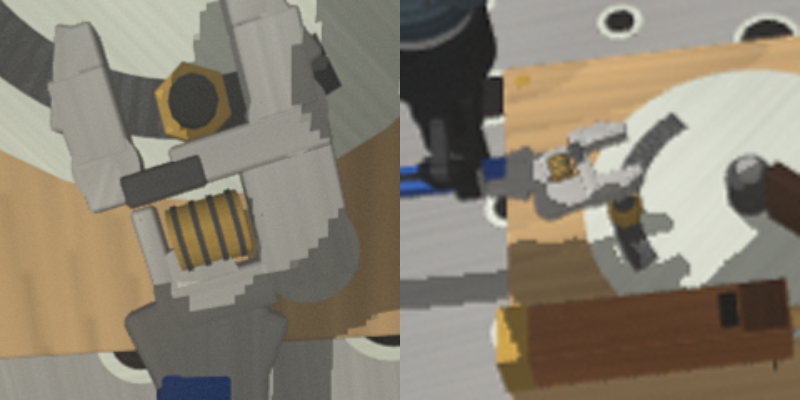

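```bash
cat > b.py <<'E'
from h import *
s=r.read_state(); K,c0,Rm=campose('wrist',s); Rt=rot(s['tcp_rot']); p0=np.array(s['ee_pos'])
def P(u,v,z):
    d=Rm@np.array([(u-K[2])/K[0],(v-K[3])/K[1],1]); return c0+d*(z-c0[2])/d[2]
C=lambda u,v:(160+u*.6,v*.6)
nut=P(*C(193,97),.031); nt=P(*C(193,101),.025); print('nut',nut,nt)
z=.0691+.013
for n,q,zz in [('worm',(212,228),z+.0035),('Ljaw face tip',(102,25),z),('Ljaw face base',(137,160),z),('Rface tip',(220,8),z),('Rface base',(247,125),z),('Ltip outer',(57,27),z)]:
    p=P(*C(*q),zz); print(n,np.round(p[:2],4),'tool',np.round(1000*Rt.T@(p-p0),1))
print('nut tool',np.round(1000*Rt.T@(nut-p0),1))
E
python3 b.py
```

```text
nut [ 0.61139906 -0.14132399  0.031     ] [ 0.61128779 -0.14152923  0.025     ]
worm [ 0.6096 -0.1782] tool [59.5  1.9 58.2]
Ljaw face tip [ 0.5938 -0.1318] tool [102.2 -22.1  61.7]
Ljaw face base [ 0.5954 -0.1602] tool [ 74.6 -15.3  61.7]
Rface tip [ 0.6194 -0.1332] tool [105.4   3.4  61.7]
Rface base [ 0.6214 -0.1574] tool [82.1  9.7 61.7]
Ltip outer [ 0.5841 -0.1304] tool [101.8 -31.8  61.7]
nut tool [ 96.   -3.  112.8]
```

>>> {"fn": "apply_moves", "kwargs": {"plan": "-1 0 0 0 0 0 2; -1 0 1 0 0 0 0; -1 0 0 20 0 0 0; -1 0 0 10 0 0 0; -1 0 0 6 0 0 0; -1 0 0 6 0 0 0; -1 0 0 5 0 0 0; -1 0 0 4 0 0 0; -1 0 0 0 0 0 0; -1 0 0 0 0 0 0; -1 0 0 0 0 0 0"}}

```text
time: 12.68
ee_pos: [0.599, -0.2357, 0.0938]
tcp_rot: [0.779, 0.627, 0.0, 0.0]
ft_force: [-0.2, 0.5, -3.5]
width: 0.0204
```

```bash
python3 - <<'E'
from h import *
st();snap('wrist','w9')
a=cv2.imread('pics/w9.png'); cv2.imwrite('pics/w9c.png',cv2.resize(a[0:160,180:380],(750,600),interpolation=cv2.INTER_CUBIC))
E
```

```text
t 12.68 p [ 0.599  -0.2357  0.0938] F [-0.2  0.5 -3.5] w 0.0204 toolx az(cw from +y) 12.39 z [ 0.001 -0.001 -1.   ]
```

View pics/w9c.png

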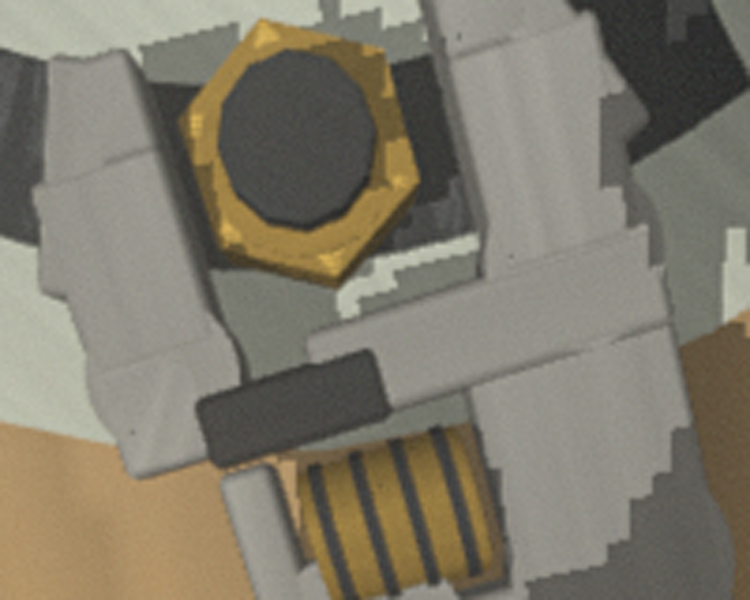

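>>> {"fn": "apply_moves", "kwargs": {"plan": "-1 0 0 4 0 0 0; -1 0 0 3 0 0 0; -1 0 0 0 0 0 0; -1 0 0 0 0 0 0; -1 0 0 0 0 0 0"}}

```text
time: 13.15
ee_pos: [0.5986, -0.2355, 0.0862]
tcp_rot: [0.779, 0.627, -0.0, -0.0]
ft_force: [0.5, 0.9, -3.9]
width: 0.0201
```

```bash
python3 - <<'E'
from h import *
st();snap('wrist','w10')
E
```

```text
t 13.15 p [ 0.5986 -0.2355  0.0862] F [ 0.5  0.9 -3.9] w 0.0201 toolx az(cw from +y) 12.39 z [-0.  0. -1.]
```

>>> {"fn": "apply_moves", "kwargs": {"plan": "-1 0 0 -20 0 0 0; -1 0 0 -15 0 0 0; -1 -0.3 -9.94 0 0 0 6; -1 -0.3 -9.94 0 0 0 6; -1 -0.3 -9.94 0 0 0 6; -1 -0.3 -9.94 0 0 0 6; -1 -0.3 -9.94 0 0 0 6; -1 -0.3 -9.94 0 0 0 6; -1 -0.3 -9.94 0 0 0 6; -1 -0.3 -9.94 0 0 0 6; -1 -0.3 -9.94 0 0 0 6; -1 -0.3 -9.94 0 0 0 6"}}

```text
time: 14.2
ee_pos: [0.5235, -0.1776, 0.1223]
tcp_rot: [0.989, 0.15, 0.001, 0.001]
ft_force: [0.7, 0.8, -3.4]
width: 0.0204
```

>>> {"fn": "apply_moves", "kwargs": {"plan": "-1 0 0 0 0 0 0; -1 0 0 0 0 0 0; -1 0 0 0 0 0 0"}}

```text
time: 14.45
ee_pos: [0.5241, -0.1782, 0.1221]
tcp_rot: [0.988, 0.154, 0.001, 0.001]
ft_force: [-0.6, -0.2, -4.3]
width: 0.0204
```

```bash
cat >> h.py <<'E'
NUT=np.array([.6113,-.1413])
def nuttool(s):
    Rt=rot(s['tcp_rot']); d=np.r_[NUT-np.array(s['ee_pos'])[:2],0]; print('nut in tool mm',np.round(1000*Rt.T@d,1)[:2])
E
python3 -c "
from h import *
nuttool(st())"
```

```text
t 14.45 p [ 0.5241 -0.1782  0.1221] F [-0.6 -0.2 -4.3] w 0.0204 toolx az(cw from +y) 72.28 z [ 0.002 -0.001 -1.   ]
nut in tool mm [94.3 -8.6]
```

>>> {"fn": "apply_moves", "kwargs": {"plan": "-1 0 -1.8 0 0 0 0; -1 0 0 10 0 0 0; -1 0 0 10 0 0 0; -1 0 0 7 0 0 0; -1 0 0 5 0 0 0; -1 0 0 4 0 0 0; -1 0 0 1.5 0 0 0; -1 0 0 0 0 0 0; -1 0 0 0 0 0 0; -1 0 0 0 0 0 0"}}

```text
time: 15.28
ee_pos: [0.5233, -0.1761, 0.0858]
tcp_rot: [0.988, 0.153, -0.001, -0.0]
ft_force: [-8.9, 3.3, 16.4]
width: 0.02
```

```bash
python3 -c "
from h import *
nuttool(st());snap('wrist','w11')"
```

```text
t 15.28 p [ 0.5233 -0.1761  0.0858] F [-8.9  3.3 16.4] w 0.02 toolx az(cw from +y) 72.36 z [-0.002  0.    -1.   ]
nut in tool mm [94.4 -6.5]
```

```bash
cat > c.py <<'E'
from h import *
s=r.read_state(); K,c0,Rm=campose('wrist',s); Rt=rot(s['tcp_rot']); p0=np.array(s['ee_pos'])
def P(u,v,z):
    d=Rm@np.array([(u-K[2])/K[0],(v-K[3])/K[1],1]); return c0+d*(z-c0[2])/d[2]
im=cv2.imread('pics/w11.png'); hsv=cv2.cvtColor(im,cv2.COLOR_BGR2HSV)
m=cv2.inRange(hsv,(15,130,60),(30,255,255)); m=cv2.morphologyEx(m,cv2.MORPH_CLOSE,np.ones((7,7)))
n,l,stt,cen=cv2.connectedComponentsWithStats(m)
for i in range(1,n):
    if stt[i,4]>150:
        q=np.argwhere(l==i)[:,::-1].astype(np.float32); print(stt[i],cen[i],cv2.minAreaRect(q)); p=P(*cen[i],.0265); print(np.round(p,4),np.round(1000*Rt.T@(p-p0),1))
E
python3 c.py
```

```text
[ 226    0   66   74 1629] [260.20073665  39.07980356] ((258.5294494628906, 35.61764144897461), (75.67111206054688, 60.3913688659668), 75.96376037597656)
[ 0.61   -0.1415  0.0265] [93.2 -6.7 59.2]
[ 259  115   52   46 1539] [284.64847303 137.41065627] ((284.867919921875, 138.03773498535156), (37.08734893798828, 45.3289794921875), 74.05460357666016)
[ 0.5797 -0.1605  0.0265] [58.6  2.3 59.3]
```

>>> {"fn": "apply_moves", "kwargs": {"plan": "0 0 0 0 0 0 0; 0 0 0 0 0 0 0; 0 0 0 0 0 0 0; 0 0 0 -10 0 0 0; 0 0 0 -30 0 0 0; -1 25.5 2.3 0 0 0 0; -1 25.5 2.3 0 0 0 0; -1 0 0 0 0 0 -5.65; -1 0 0 0 0 0 -5.65; -1 0 0 0 0 0 -5.65; -1 0 0 0 0 0 0; -1 0 0 0 0 0 0"}}

```text
time: 16.33
ee_pos: [0.5731, -0.1649, 0.1243]
tcp_rot: [0.955, 0.296, 0.0, 0.0]
ft_force: [0.1, 0.3, -0.1]
width: -0.0001
```

>>> {"fn": "apply_moves", "kwargs": {"plan": "-1 0 0 12 0 0 0; -1 0 0 8 0 0 0; -1 0 0 1.5 0 0 0; -1 0 0 0 0 0 0; -1 0 0 1 0 0 0; -1 0 0 0 0 0 0; -1 0 0 0 0 0 0"}}

```text
time: 16.92
ee_pos: [0.5729, -0.1648, 0.1012]
tcp_rot: [0.955, 0.297, -0.0, -0.0]
ft_force: [-0.0, 0.3, -0.3]
width: -0.0
```

>>> {"fn": "apply_moves", "kwargs": {"plan": "-1 0 0 0.7 0 0 0; -1 0 0 0 0 0 0; -1 0 0 0 0 0 0"}}

```text
time: 17.17
ee_pos: [0.573, -0.1648, 0.1008]
tcp_rot: [0.955, 0.297, 0.0, 0.0]
ft_force: [-0.7, 0.2, -0.2]
width: -0.0001
```

>>> {"fn": "apply_moves", "kwargs": {"plan": "-1 0 0 0.7 0 0 0; -1 0 0 0 0 0 0; -1 0 0 0 0 0 0"}}

```text
time: 17.42
ee_pos: [0.5732, -0.1649, 0.1005]
tcp_rot: [0.955, 0.297, 0.0, 0.0]
ft_force: [-2.1, -0.1, 4.7]
width: -0.0
```

>>> {"fn": "apply_moves", "kwargs": {"plan": "-1 0 0 0.5 0 0 0; -1 4 0 0 0 0 0; -1 4 0 0 0 0 0; -1 4 0 0 0 0 0; -1 4 0 0 0 0 0"}}

```text
time: 17.83
ee_pos: [0.5863, -0.156, 0.1005]
tcp_rot: [0.955, 0.297, -0.001, 0.0]
ft_force: [-5.1, -0.4, 9.6]
width: 0.0005
```

>>> {"fn": "apply_moves", "kwargs": {"plan": "-1 0 0 -4 0 0 0; -1 -16 0 0 0 0 0; -1 0 0 0 0 0 0"}}

```text
time: 18.08
ee_pos: [0.5717, -0.1653, 0.103]
tcp_rot: [0.955, 0.297, -0.001, -0.0]
ft_force: [-0.6, -0.0, -0.1]
width: -0.0001
```

```bash
python3 -c "
from h import *
st();snap('wrist','w12')"
```

```text
t 18.08 p [ 0.5717 -0.1653  0.103 ] F [-0.6 -0.  -0.1] w -0.0001 toolx az(cw from +y) 55.5 z [-0.001  0.    -1.   ]
```

>>> {"fn": "apply_moves", "kwargs": {"plan": "-1 0 0 4.1 0 0 0; -1 4.5 0 0 0 0 0; -1 4.5 0 0 0 0 0; -1 4.5 0 0 0 0 0; -1 4.5 0 0 0 0 0; -1 0 0 0 0 0 0"}}

```text
time: 18.63
ee_pos: [0.5889, -0.1543, 0.1001]
tcp_rot: [0.955, 0.297, 0.001, 0.0]
ft_force: [-1.3, -0.0, 7.0]
width: -0.0001
```

>>> {"fn": "apply_moves", "kwargs": {"plan": "-1 0 0 -4 0 0 0; -1 -18 0 0 0 0 0; -1 0 0 0 0 0 0; -1 0 0 4 0 0 0; -1 4.5 0 0 0 0 0; -1 4.5 0 0 0 0 0; -1 4.5 0 0 0 0 0; -1 4.5 0 0 0 0 0; -1 0 0 0 0 0 0"}}

```text
time: 19.38
ee_pos: [0.5889, -0.154, 0.1001]
tcp_rot: [0.955, 0.297, 0.0, 0.0]
ft_force: [-2.1, 1.7, 7.5]
width: -0.0002
```

>>> {"fn": "apply_moves", "kwargs": {"plan": "-1 0 0 -4 0 0 0; -1 -18 0 0 0 0 0; -1 0 0 0 0 0 0"}}

```text
time: 19.63
ee_pos: [0.5719, -0.1651, 0.1027]
tcp_rot: [0.955, 0.297, -0.001, -0.0]
ft_force: [-0.2, 0.2, 0.3]
width: -0.0
```

```bash
python3 - <<'E'
from h import *
st();snap('wrist','w13')
a=cv2.imread('pics/w12.png');b=cv2.imread('pics/w13.png')
cv2.imwrite('pics/m2.png',np.hstack([cv2.resize(x[30:270,180:380],(400,480)) for x in(a,b)]))
E
```

```text
t 19.63 p [ 0.5719 -0.1651  0.1027] F [-0.2  0.2  0.3] w -0.0 toolx az(cw from +y) 55.49 z [-0.001  0.    -1.   ]
```

View pics/m2.png

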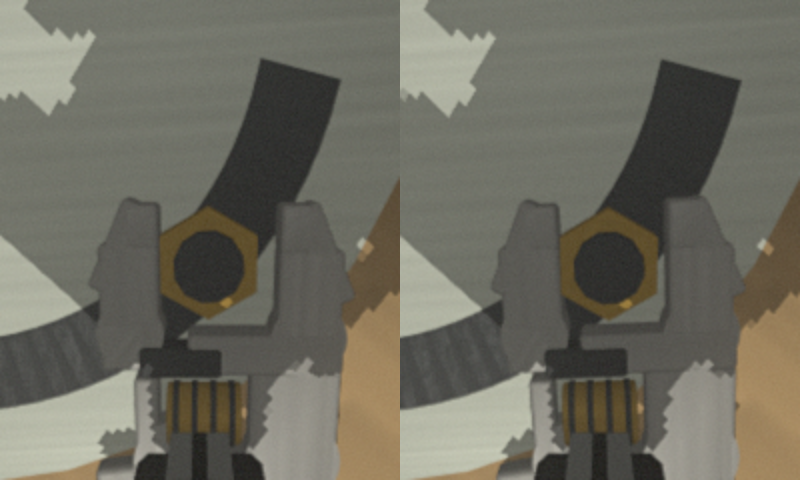

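>>> {"fn": "apply_moves", "kwargs": {"plan": "-1 0 0 4.1 0 0 0; -1 4.5 0 0 0 0 0; -1 4.5 0 0 0 0 0; -1 4.5 0 0 0 0 0; -1 4.5 0 0 0 0 0; -1 0 0 0 0 0 0; -1 0 0 -4 0 0 0; -1 -18 0 0 0 0 0; -1 0 0 0 0 0 0"}}

```text
time: 20.43
ee_pos: [0.572, -0.1651, 0.1027]
tcp_rot: [0.955, 0.297, -0.001, -0.0]
ft_force: [-1.1, -0.0, -0.7]
width: 0.0
```

>>> {"fn": "apply_moves", "kwargs": {"plan": "-1 0 0 4.1 0 0 0; -1 4.5 0 0 0 0 0; -1 4.5 0 0 0 0 0; -1 4.5 0 0 0 0 0"}}

```text
time: 20.77
ee_pos: [0.5842, -0.1569, 0.1004]
tcp_rot: [0.955, 0.297, -0.001, -0.001]
ft_force: [-8.5, 2.3, 14.4]
width: -0.0002
```

>>> {"fn": "apply_moves", "kwargs": {"plan": "-1 4.5 0 0 0 0 0; -1 0 0 -4 0 0 0; -1 -18 0 0 0 0 0; -1 0 0 0 0 0 0"}}

```text
time: 21.1
ee_pos: [0.5721, -0.1651, 0.1025]
tcp_rot: [0.955, 0.297, -0.001, -0.0]
ft_force: [0.3, -0.1, -0.3]
width: 0.0003
```

```bash
python3 - <<'E'
from h import *
st();snap('wrist','w14')
a=cv2.imread('pics/w13.png',0);b=cv2.imread('pics/w14.png',0)
g=cv2.imread('pics/w14.png')
for v in (150,157,165,172):
    print(v,a[v,290:325].tolist()); print(v,b[v,290:325].tolist())
    print('L',a[v,250:270].tolist()); print('L',b[v,250:270].tolist())
E
```

```text
t 21.1 p [ 0.5721 -0.1651  0.1025] F [ 0.3 -0.1 -0.3] w 0.0003 toolx az(cw from +y) 55.49 z [-0.001  0.    -1.   ]
150 [52, 48, 46, 43, 41, 45, 58, 75, 83, 79, 80, 81, 79, 79, 80, 76, 81, 75, 74, 53, 44, 53, 58, 61, 70, 82, 84, 89, 88, 84, 90, 83, 86, 87, 86]
150 [47, 45, 42, 45, 43, 49, 63, 78, 74, 76, 82, 80, 78, 81, 77, 75, 78, 77, 75, 80, 81, 86, 87, 84, 82, 84, 81, 85, 83, 84, 78, 84, 86, 89, 87]
L [86, 86, 85, 88, 87, 87, 89, 86, 76, 68, 80, 79, 81, 78, 77, 80, 78, 80, 77, 79]
L [88, 87, 87, 85, 86, 86, 86, 82, 71, 72, 76, 82, 79, 79, 82, 77, 77, 80, 76, 79]
157 [45, 43, 47, 49, 44, 47, 46, 50, 48, 43, 49, 61, 80, 78, 82, 77, 78, 79, 73, 45, 65, 89, 69, 67, 68, 82, 89, 90, 89, 86, 86, 90, 90, 90, 91]
157 [47, 46, 47, 41, 48, 47, 46, 43, 46, 45, 54, 74, 83, 79, 76, 75, 77, 79, 71, 76, 81, 88, 89, 87, 89, 88, 86, 90, 94, 90, 89, 85, 87, 90, 90]
L [87, 92, 92, 88, 91, 88, 89, 87, 82, 73, 77, 78, 81, 79, 76, 83, 79, 73, 53, 46]
L [90, 92, 91, 94, 90, 87, 90, 84, 73, 69, 78, 79, 83, 79, 76, 77, 80, 73, 59, 45]
165 [45, 48, 44, 45, 43, 43, 48, 48, 50, 42, 43, 44, 63, 76, 80, 78, 80, 80, 85, 107, 107, 98, 80, 65, 66, 84, 85, 90, 87, 89, 86, 88, 87, 92, 88]
165 [49, 47, 45, 47, 51, 49, 48, 43, 49, 48, 46, 43, 66, 77, 76, 76, 79, 76, 73, 69, 82, 85, 91, 86, 88, 88, 91, 90, 88, 90, 93, 84, 86, 90, 89]
L [85, 91, 91, 89, 92, 91, 92, 89, 83, 79, 69, 80, 77, 78, 76, 82, 79, 52, 46, 45]
L [90, 90, 92, 90, 91, 86, 89, 85, 81, 80, 73, 77, 80, 74, 80, 80, 74, 43, 48, 48]
172 [47, 44, 46, 45, 43, 47, 51, 41, 47, 48, 65, 80, 79, 79, 77, 75, 77, 79, 87, 112, 108, 105, 79, 62, 70, 83, 82, 89, 87, 88, 86, 91, 93, 90, 91]
172 [46, 47, 47, 47, 43, 49, 51, 46, 46, 45, 61, 77, 78, 76, 78, 80, 78, 76, 67, 64, 80, 88, 88, 87, 85, 87, 91, 92, 86, 92, 87, 87, 85, 89, 89]
L [88, 90, 89, 90, 89, 94, 88, 87, 85, 81, 74, 77, 81, 78, 78, 74, 77, 75, 63, 45]
L [86, 90, 88, 87, 90, 90, 86, 86, 88, 83, 76, 79, 81, 76, 75, 80, 76, 74, 60, 46]
```

>>> {"fn": "apply_moves", "kwargs": {"plan": "-1 0 0 -35 0 0 0; 0 0 0 0 0 0 5; 0 0 0 0 0 0 5; 0 0 0 0 0 0 5; 0 -25.3 -4.6 0 0 0 0; 0 -25.3 -4.6 0 0 0 0; 0 0 0 0 0 0 0; 0 0 0 0 0 0 0; 0 0 0 0 0 0 0"}}

```text
time: 21.9
ee_pos: [0.5229, -0.173, 0.1382]
tcp_rot: [0.985, 0.17, 0.0, 0.0]
ft_force: [-0.3, 0.1, 0.4]
width: 0.0428
```

```bash
cat > e.py <<'E'
from h import *
s=st(); nuttool(s); snap('wrist','w15'); K,c0,Rm=campose('wrist',s); Rt=rot(s['tcp_rot']); p0=np.array(s['ee_pos'])
def P(u,v,z):
    d=np.stack([(np.array(u)-K[2])/K[0],(np.array(v)-K[3])/K[1],np.ones(np.shape(u))],-1)@Rm.T
    return c0+d*((z-c0[2])/d[...,2])[...,None]
im=cv2.imread('pics/w15.png').astype(int)
m=((im[:,:,0]>im[:,:,2]+50)&(im[:,:,0]>70)); v,u=np.nonzero(m); print(len(v),u.min(),u.max(),v.min(),v.max())
t=1000*(P(u,v,.024)-p0)@Rt
for a in range(0,60,10):
    k=(t[:,0]>a)&(t[:,0]<a+10)
    if k.sum()>20: print(a,k.sum(),np.round([t[k,1].min(),t[k,1].max()],1))
print(t[:,0].min(),t[:,0].max())
E
python3 e.py
```

```text
t 21.9 p [ 0.5229 -0.173   0.1382] F [-0.3  0.1  0.4] w 0.0428 toolx az(cw from +y) 70.46 z [ 0.001 -0.    -1.   ]
nut in tool mm [93.9 -0.3]
3682 272 315 197 356
0 478 [-3.6 16.7]
10 497 [-4.2 15.3]
20 46 [-3.  12.8]
-88.46392858418552 21.340432808499912
```

```bash
sed -i "s/range(0,60,10)/range(-90,30,10)/" e.py; sed -i "s/snap('wrist','w15'); //" e.py; python3 e.py; python3 -c "
import cv2;a=cv2.imread('pics/w15.png');cv2.imwrite('pics/w15c.png',a[60:400,160:420])"
```

```text
t 21.95 p [ 0.5232 -0.1731  0.1384] F [ 0.2 -0.3  0.1] w 0.043 toolx az(cw from +y) 70.44 z [ 0.001 -0.    -1.   ]
nut in tool mm [93.7 -0.4]
3682 272 315 197 356
-90 186 [ 3.9 24. ]
-80 268 [ 3.2 23.2]
-70 298 [ 1.9 22.9]
-60 280 [ 1.2 22. ]
-50 305 [ 0.6 21.1]
-40 326 [-0.7 20.2]
-30 308 [-1.3 19.3]
-20 329 [-1.9 18.4]
-10 361 [-3.1 17.6]
0 478 [-3.6 16.7]
10 497 [-4.2 15.3]
20 46 [-3.  12.8]
-88.57340339727014 21.305627528519203
```

View pics/w15c.png

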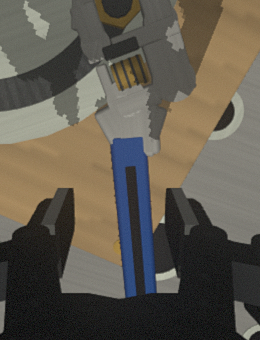

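>>> {"fn": "apply_moves", "kwargs": {"plan": "0 0 6.8 0 0 0 0; 0 0 0 0 0 0 -4.6; 0 0 0 20 0 0 0; 0 0 0 20 0 0 0; 0 0 0 12 0 0 0; 0 0 0 0 0 0 0; -1 0 0 0 0 0 0; -1 0 0 0 0 0 0; -1 0 0 0 0 0 0; -1 0 0 0 0 0 0; -1 0 0 0 0 0 0; -1 0 0 0 0 0 0"}}

```text
time: 22.95
ee_pos: [0.5246, -0.1797, 0.0869]
tcp_rot: [0.978, 0.209, 0.0, 0.0]
ft_force: [-3.4, -0.4, 5.4]
width: 0.0202
```

```bash
python3 -c "
from h import *
nuttool(st())"
```

```text
t 22.95 p [ 0.5246 -0.1797  0.0869] F [-3.4 -0.4  5.4] w 0.0202 toolx az(cw from +y) 65.83 z [ 0.    -0.001 -1.   ]
nut in tool mm [94.8  0.5]
```

>>> {"fn": "apply_moves", "kwargs": {"plan": "-1 0.4 -8.3 0 0 0 5; -1 0.4 -8.3 0 0 0 5; -1 0.4 -8.3 0 0 0 5; -1 0.4 -8.3 0 0 0 5; -1 0.4 -8.3 0 0 0 5; -1 0.4 -8.3 0 0 0 5"}}

```text
time: 23.45
ee_pos: [0.5167, -0.131, 0.0867]
tcp_rot: [0.999, -0.052, -0.0, 0.001]
ft_force: [-4.4, -3.4, 4.5]
width: 0.0203
```

```bash
python3 -c "
from h import *
nuttool(st())"
```

```text
t 23.45 p [ 0.5167 -0.131   0.0867] F [-4.4 -3.4  4.5] w 0.0203 toolx az(cw from +y) 95.98 z [-0.    -0.002 -1.   ]
nut in tool mm [95.1  0.4]
```

>>> {"fn": "apply_moves", "kwargs": {"plan": "-1 0.4 -8.3 0 0 0 5; -1 0.4 -8.3 0 0 0 5; -1 0.4 -8.3 0 0 0 5; -1 0.4 -8.3 0 0 0 5; -1 0.4 -8.3 0 0 0 5; -1 0.4 -8.3 0 0 0 5; -1 0 0 0 0 0 0"}}

```text
time: 24.03
ee_pos: [0.5349, -0.0837, 0.0869]
tcp_rot: [0.951, -0.309, -0.0, -0.0]
ft_force: [-4.3, 2.8, 8.6]
width: 0.0201
```

```bash
python3 -c "
from h import *
s=st();nuttool(s);print(s['torque'])"
```

```text
t 24.03 p [ 0.5349 -0.0837  0.0869] F [-4.3  2.8  8.6] w 0.0201 toolx az(cw from +y) 125.95 z [-0.001  0.001 -1.   ]
nut in tool mm [95.7  1.8]
[ 0.53540699  0.70574843 -0.13845928]
```

>>> {"fn": "apply_moves", "kwargs": {"plan": "-1 0.1 -3.3 0 0 0 2; -1 0.1 -3.3 0 0 0 2; -1 0 0 0 0 0 0"}}

```text
time: 24.28
ee_pos: [0.5385, -0.0791, 0.0869]
tcp_rot: [0.94, -0.341, -0.001, 0.0]
ft_force: [-6.4, 1.0, 10.1]
width: 0.0201
```

>>> {"fn": "apply_moves", "kwargs": {"plan": "-1 0.1 -3.3 0 0 0 2; -1 0 0 0 0 0 0"}}

```text
time: 24.45
ee_pos: [0.5406, -0.0767, 0.0869]
tcp_rot: [0.934, -0.357, -0.001, 0.0]
ft_force: [-7.1, 2.5, 11.2]
width: 0.0203
```

```bash
python3 -c "
from h import *
s=st();nuttool(s);print(s['torque'],rot(s['tcp_rot']).T@s['ft_force'])"
```

```text
t 24.45 p [ 0.5406 -0.0767  0.0869] F [-7.1  2.5 11.2] w 0.0203 toolx az(cw from +y) 131.81 z [-0.002  0.    -1.   ]
nut in tool mm [95.8  1. ]
[0.24161904 1.2441817  0.30173202] [ -6.97653854   2.87591305 -11.15424162]
```

>>> {"fn": "apply_moves", "kwargs": {"plan": "-1 0.1 -3.3 0 0 0 2; -1 0 0 0 0 0 0"}}

```text
time: 24.62
ee_pos: [0.5428, -0.0742, 0.087]
tcp_rot: [0.928, -0.373, -0.001, 0.0]
ft_force: [-8.2, 1.0, 11.1]
width: 0.02
```

>>> {"fn": "apply_moves", "kwargs": {"plan": "-1 0.1 -3.3 0 0 0 2; -1 0 0 0 0 0 0"}}

```text
time: 24.78
ee_pos: [0.5452, -0.0719, 0.087]
tcp_rot: [0.921, -0.389, -0.001, 0.0]
ft_force: [-7.4, 1.7, 11.1]
width: 0.0199
```

```bash
python3 -c "
from h import *
s=st();nuttool(s);print(s['torque'],rot(s['tcp_rot']).T@s['ft_force'])"
```

```text
t 24.78 p [ 0.5452 -0.0719  0.087 ] F [-7.4  1.7 11.1] w 0.0199 toolx az(cw from +y) 135.82 z [-0.002  0.001 -1.   ]
nut in tool mm [95.9  1. ]
[0.34581162 1.33723338 0.2923494 ] [ -6.41930699   4.08492535 -11.07569905]
```

>>> {"fn": "apply_moves", "kwargs": {"plan": "-1 0.1 -3.3 0 0 0 2; -1 0 0 0 0 0 0"}}

```text
time: 24.95
ee_pos: [0.5477, -0.0697, 0.087]
tcp_rot: [0.914, -0.405, -0.001, 0.0]
ft_force: [-7.0, 2.4, 11.9]
width: 0.0201
```

>>> {"fn": "apply_moves", "kwargs": {"plan": "-1 0.1 -3.3 0 0 0 2; -1 0 0 0 0 0 0"}}

```text
time: 25.12
ee_pos: [0.5503, -0.0677, 0.0871]
tcp_rot: [0.907, -0.421, -0.001, 0.0]
ft_force: [-6.3, 1.0, 10.5]
width: 0.0201
```

```bash
python3 -c "
from h import *
s=st();nuttool(s);print(s['torque'],rot(s['tcp_rot']).T@s['ft_force'])"
```

```text
t 25.12 p [ 0.5503 -0.0677  0.0871] F [-6.3  1.  10.5] w 0.0201 toolx az(cw from +y) 139.8 z [-0.002  0.    -1.   ]
nut in tool mm [95.6  0.9]
[0.0918196  1.18966071 0.36351483] [ -4.85894787   4.220276   -10.46977606]
```

```bash
python3 -c "
from h import *
snap('wrist','w16')
a=cv2.imread('pics/w16.png'); cv2.imwrite('pics/w16c.png',cv2.resize(a[0:180,180:380],(600,540),interpolation=cv2.INTER_CUBIC))"
```

```text
(no output)
```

View pics/w16c.png

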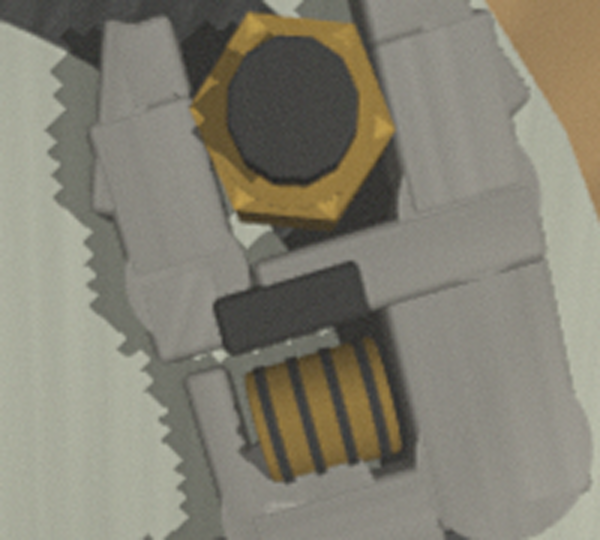

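>>> {"fn": "apply_moves", "kwargs": {"plan": "-1 0.3 8.3 0 0 0 -5; -1 0.3 8.3 0 0 0 -5; -1 0.3 8.3 0 0 0 -5; -1 0.3 8.3 0 0 0 -5; -1 0.3 8.3 0 0 0 -5; -1 0.3 8.3 0 0 0 -5; -1 0.3 8.3 0 0 0 -5; -1 0.3 8.3 0 0 0 -5; -1 0 0 0 0 0 0; -1 0 0 0 0 0 0"}}

```text
time: 26.0
ee_pos: [0.5187, -0.1242, 0.0868]
tcp_rot: [0.996, -0.087, 0.002, -0.0]
ft_force: [3.2, 3.3, 0.7]
width: 0.0201
```

```bash
python3 -c "
from h import *
s=st();nuttool(s);print(s['torque'],rot(s['tcp_rot']).T@s['ft_force']); snap('wrist','w17')
a=cv2.imread('pics/w17.png'); cv2.imwrite('pics/w17c.png',cv2.resize(a[0:180,180:380],(600,540),interpolation=cv2.INTER_CUBIC))"
```

```text
t 26.0 p [ 0.5187 -0.1242  0.0868] F [3.2 3.3 0.7] w 0.0201 toolx az(cw from +y) 99.96 z [ 0.003 -0.    -1.   ]
nut in tool mm [94.1  0.9]
[ 0.43296665 -0.60693466  0.29319073] [ 2.56338376 -3.82974951 -0.68561134]
```

View pics/w17c.png

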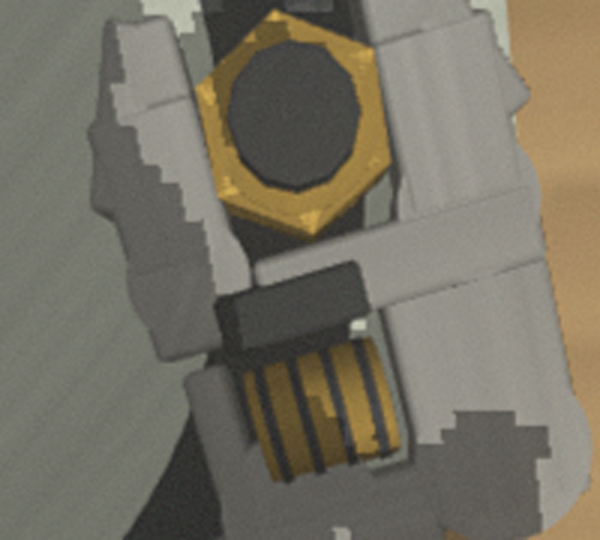

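>>> {"fn": "apply_moves", "kwargs": {"plan": "0 0 0 0 0 0 0; 0 0 0 0 0 0 0; 0 0 0 0 0 0 0; 0 0 0 -10 0 0 0; 0 0 0 -30 0 0 0; -1 25 2.9 0 0 0 0; -1 25 2.9 0 0 0 0; -1 0 0 0 0 0 -5; -1 0 0 0 0 0 -5; -1 0 0 0 0 0 -5; -1 0 0 0 0 0 0; -1 0 0 0 0 0 0"}}

```text
time: 27.05
ee_pos: [0.5658, -0.1386, 0.1265]
tcp_rot: [0.999, 0.044, 0.0, 0.0]
ft_force: [0.3, -0.0, -0.7]
width: 0.0003
```

>>> {"fn": "apply_moves", "kwargs": {"plan": "-1 0 0 12 0 0 0; -1 0 0 8 0 0 0; -1 0 0 0 0 0 0; -1 0 0 0 0 0 0"}}

```text
time: 27.38
ee_pos: [0.5651, -0.1382, 0.1047]
tcp_rot: [0.999, 0.045, -0.001, -0.001]
ft_force: [0.3, -0.0, 1.1]
width: 0.0001
```

```bash
python3 -c "
from h import *
s=st();nuttool(s); snap('wrist','w18')"
```

```text
t 27.38 p [ 0.5651 -0.1382  0.1047] F [ 0.3 -0.   1.1] w 0.0001 toolx az(cw from +y) 84.88 z [-0.002  0.001 -1.   ]
nut in tool mm [45.8  7.2]
```

>>> {"fn": "apply_moves", "kwargs": {"plan": "-1 0 0 3.5 0 0 0; -1 0 0 1.7 0 0 0; -1 4.5 0 0 0 0 0; -1 4.5 0 0 0 0 0; -1 4.5 0 0 0 0 0"}}

```text
time: 27.85
ee_pos: [0.58, -0.1374, 0.1011]
tcp_rot: [0.999, 0.045, 0.0, 0.0]
ft_force: [-0.3, 0.5, 0.0]
width: 0.0001
```

>>> {"fn": "apply_moves", "kwargs": {"plan": "-1 4.5 0 0 0 0 0; -1 0 0 -4 0 0 0; -1 -18 0 0 0 0 0; -1 0 0 0 0 0 0; -1 0 0 4.2 0 0 0; -1 4.5 0 0 0 0 0; -1 4.5 0 0 0 0 0; -1 4.5 0 0 0 0 0"}}

```text
time: 28.52
ee_pos: [0.5802, -0.1374, 0.1008]
tcp_rot: [0.999, 0.045, 0.0, 0.0]
ft_force: [-1.0, 0.4, 1.2]
width: 0.0001
```

>>> {"fn": "apply_moves", "kwargs": {"plan": "-1 4.5 0 0 0 0 0; -1 0 0 -4 0 0 0; -1 -18 0 0 0 0 0; -1 0 0 0 0 0 0; -1 0 0 4.2 0 0 0; -1 4.5 0 0 0 0 0; -1 4.5 0 0 0 0 0; -1 4.5 0 0 0 0 0"}}

```text
time: 29.18
ee_pos: [0.5801, -0.1375, 0.1007]
tcp_rot: [0.999, 0.045, 0.0, 0.0]
ft_force: [-2.4, 0.4, 3.4]
width: -0.0
```

>>> {"fn": "apply_moves", "kwargs": {"plan": "-1 4.5 0 0 0 0 0; -1 0 0 -4 0 0 0; -1 -18 0 0 0 0 0; -1 0 0 0 0 0 0"}}

```text
time: 29.52
ee_pos: [0.5646, -0.1382, 0.1039]
tcp_rot: [0.999, 0.045, -0.001, -0.0]
ft_force: [-0.8, 1.0, -0.5]
width: 0.0006
```

```bash
python3 -c "
from h import *
s=st();nuttool(s); snap('wrist','w19')
a=cv2.imread('pics/w18.png');b=cv2.imread('pics/w19.png')
cv2.imwrite('pics/m3.png',np.hstack([cv2.resize(x[70:230,220:350],(400,492),interpolation=cv2.INTER_CUBIC) for x in(a,b)]))"
```

```text
t 29.52 p [ 0.5646 -0.1382  0.1039] F [-0.8  1.  -0.5] w 0.0006 toolx az(cw from +y) 84.86 z [-0.002  0.001 -1.   ]
nut in tool mm [46.3  7.3]
```

View pics/m3.png

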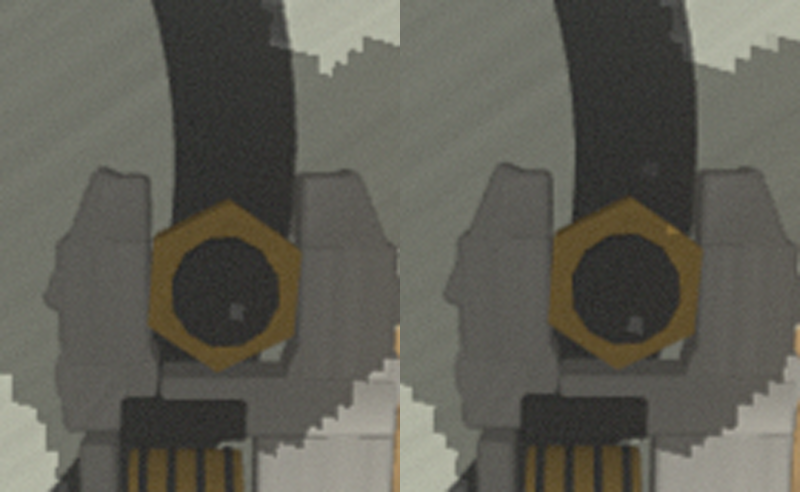

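>>> {"fn": "apply_moves", "kwargs": {"plan": "-1 0 0 4 0 0 0; -1 0 0 1 0 0 0; -1 0 0 0 0 0 0; -1 4.5 0 0 0 0 0; -1 4.5 0 0 0 0 0; -1 4.5 0 0 0 0 0"}}

```text
time: 30.07
ee_pos: [0.5796, -0.1377, 0.1005]
tcp_rot: [0.999, 0.045, -0.001, 0.0]
ft_force: [-6.8, -0.8, 10.1]
width: 0.0002
```

>>> {"fn": "apply_moves", "kwargs": {"plan": "-1 4.5 0 0 0 0 0; -1 0 0 -5 0 0 0; -1 -18 0 0 0 0 0; -1 0 0 0 0 0 0; -1 0 0 4 0 0 0; -1 0 0 1.3 0 0 0; -1 4.5 0 0 0 0 0; -1 4.5 0 0 0 0 0; -1 4.5 0 0 0 0 0"}}

```text
time: 30.82
ee_pos: [0.5797, -0.1378, 0.1005]
tcp_rot: [0.999, 0.045, -0.001, 0.0]
ft_force: [-7.3, -0.3, 13.0]
width: 0.0001
```

>>> {"fn": "apply_moves", "kwargs": {"plan": "-1 4.5 0 0 0 0 0; -1 0 0 -5 0 0 0; -1 -18 0 0 0 0 0; -1 0 0 0 0 0 0; -1 0 0 4 0 0 0; -1 0 0 1.6 0 0 0; -1 4.5 0 0 0 0 0; -1 4.5 0 0 0 0 0; -1 4.5 0 0 0 0 0; -1 4.5 0 0 0 0 0"}}

```text
time: 31.65
ee_pos: [0.5838, -0.1371, 0.1003]
tcp_rot: [0.999, 0.045, -0.002, -0.0]
ft_force: [-13.8, 1.1, 20.0]
width: -0.0002
```

>>> {"fn": "apply_moves", "kwargs": {"plan": "-1 -18 0 -38 0 0 0; 0 0 0 0 0 0 5; 0 0 0 0 0 0 5; 0 0 0 0 0 0 5; 0 -25 -2.9 0 0 0 0; 0 -25 -2.9 0 0 0 0; 0 0 0 0 0 0 0; 0 0 0 0 0 0 0; 0 0 0 0 0 0 0"}}

```text
time: 32.4
ee_pos: [0.5188, -0.1246, 0.1364]
tcp_rot: [0.996, -0.086, 0.001, 0.0]
ft_force: [0.3, -0.3, -0.0]
width: 0.0424
```

```bash
sed -i "s/nuttool(s);/nuttool(s); snap('wrist','w15');/" e.py; python3 e.py
```

```text
t 32.4 p [ 0.5188 -0.1246  0.1364] F [ 0.3 -0.3 -0. ] w 0.0424 toolx az(cw from +y) 99.85 z [ 0.001 -0.001 -1.   ]
nut in tool mm [94.   0.7]
3642 259 292 197 357
-90 184 [-11.3   8.6]
-80 276 [-11.9   8.5]
-70 280 [-11.7   8.4]
-60 308 [-11.6   8.4]
-50 308 [-11.4   8.3]
-40 330 [-11.3   8.2]
-30 334 [-11.6   8.6]
-20 349 [-11.5   8.6]
-10 333 [-11.4   8.5]
0 484 [-11.2   8.4]
10 401 [-11.    8.3]
20 55 [-9.7 -1.1]
-87.4950124317131 22.011224543522996
```

>>> {"fn": "apply_moves", "kwargs": {"plan": "0 0 -1.5 20 0 0 0; 0 0 0 20 0 0 0; 0 0 0 9.7 0 0 0; 0 0 0 0 0 0 0; -1 0 0 0 0 0 0; -1 0 0 0 0 0 0; -1 0 0 0 0 0 0; -1 0 0 0 0 0 0; -1 0 0 0 0 0 0; -1 0 0 0 0 0 0"}}

```text
time: 33.28
ee_pos: [0.5188, -0.123, 0.0876]
tcp_rot: [0.996, -0.086, 0.001, 0.0]
ft_force: [0.6, 2.4, 3.4]
width: 0.0203
```

>>> {"fn": "apply_moves", "kwargs": {"plan": "-1 0.3 -6.6 0 0 0 4; -1 0.3 -6.6 0 0 0 4; -1 0.3 -6.6 0 0 0 4; -1 0.3 -6.6 0 0 0 4; -1 0.3 -6.6 0 0 0 4; -1 0.3 -6.6 0 0 0 4; -1 0 0 0 0 0 0"}}

```text
time: 33.87
ee_pos: [0.5339, -0.0864, 0.0877]
tcp_rot: [0.957, -0.291, 0.001, 0.001]
ft_force: [-1.9, 0.7, 7.2]
width: 0.0198
```

```bash
python3 -c "
from h import *
s=st();nuttool(s);print(s['torque'],rot(s['tcp_rot']).T@s['ft_force']); snap('wrist','w20')"
```

```text
t 33.87 p [ 0.5339 -0.0864  0.0877] F [-1.9  0.7  7.2] w 0.0198 toolx az(cw from +y) 123.88 z [ 0.001 -0.001 -1.   ]
nut in tool mm [94.9  2.4]
[0.21429671 0.25924395 0.0374299 ] [-1.98782173  0.51699611 -7.24283994]
```

>>> {"fn": "apply_moves", "kwargs": {"plan": "-1 0.1 -3.3 0 0 0 2; -1 0.1 -3.3 0 0 0 2; -1 0.1 -3.3 0 0 0 2; -1 0.1 -3.3 0 0 0 2; -1 0 0 0 0 0 0"}}

```text
time: 34.33
ee_pos: [0.5417, -0.0766, 0.0878]
tcp_rot: [0.934, -0.357, 0.0, 0.001]
ft_force: [-3.9, -0.5, 7.7]
width: 0.02
```

>>> {"fn": "apply_moves", "kwargs": {"plan": "-1 0.1 -3.3 0 0 0 2; -1 0 0 0 0 0 0"}}

```text
time: 34.5
ee_pos: [0.544, -0.0744, 0.0878]
tcp_rot: [0.928, -0.373, 0.0, 0.001]
ft_force: [-3.8, -1.5, 8.9]
width: 0.0202
```

```bash
python3 -c "
from h import *
s=st();nuttool(s);print(s['torque'],rot(s['tcp_rot']).T@s['ft_force']); snap('wrist','w21')"
```

```text
t 34.5 p [ 0.544  -0.0744  0.0878] F [-3.8 -1.5  8.9] w 0.0202 toolx az(cw from +y) 133.77 z [-0.    -0.002 -1.   ]
nut in tool mm [94.9  1.8]
[-0.26101582  0.61886392  0.40178849] [-1.6818829   3.70825386 -8.91938486]
```

>>> {"fn": "apply_moves", "kwargs": {"plan": "-1 0.1 -3.3 0 0 0 2; -1 0 0 0 0 0 0"}}

```text
time: 34.72
ee_pos: [0.5464, -0.0723, 0.0878]
tcp_rot: [0.921, -0.389, 0.001, 0.001]
ft_force: [-3.9, -2.3, 7.8]
width: 0.0198
```

>>> {"fn": "apply_moves", "kwargs": {"plan": "-1 0.1 -3.3 0 0 0 2; -1 0 0 0 0 0 0"}}

```text
time: 34.88
ee_pos: [0.549, -0.0703, 0.0879]
tcp_rot: [0.914, -0.405, 0.001, 0.001]
ft_force: [-3.6, -3.0, 7.3]
width: 0.0199
```

```bash
python3 -c "
from h import *
s=st();nuttool(s);print(s['torque'],rot(s['tcp_rot']).T@s['ft_force']); snap('wrist','w22')
a=cv2.imread('pics/w22.png'); cv2.imwrite('pics/w22c.png',cv2.resize(a[0:180,180:380],(600,540),interpolation=cv2.INTER_CUBIC))"
```

```text
t 34.88 p [ 0.549  -0.0703  0.0879] F [-3.6 -3.   7.3] w 0.0199 toolx az(cw from +y) 137.75 z [ 0.    -0.003 -1.   ]
nut in tool mm [94.4  1.6]
[-0.54986421  0.50340939  0.47107924] [-0.18865894  4.68324441 -7.29973821]
```

View pics/w22c.png

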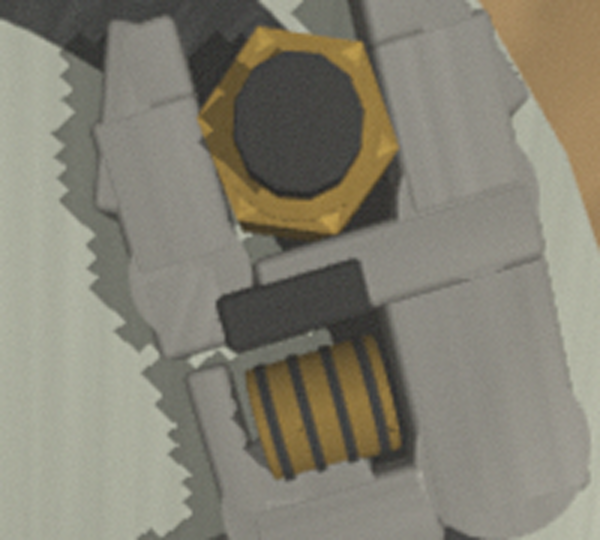

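```bash
cat > f.py <<'E'
import cv2,numpy as np
az={'w6':52.01,'w16':139.8,'w17':99.96,'w20':123.88,'w21':133.77,'w22':137.75}
for n,a in az.items():
    im=cv2.imread(f'pics/{n}.png'); h=cv2.cvtColor(im,cv2.COLOR_BGR2HSV)
    m=cv2.inRange(h,(12,110,50),(32,255,255))
    if n=='w6': mm=np.zeros_like(m); mm[180:220,262:298]=m[180:220,262:298]; m=mm
    else: m[85:]=0; m[:,:240]=0; m[:,320:]=0
    m=cv2.morphologyEx(m,cv2.MORPH_OPEN,np.ones((2,2)))
    n_,l,s,_=cv2.connectedComponentsWithStats(m); i=1+np.argmax(s[1:,4]); q=np.argwhere(l==i)[:,::-1].astype(np.int32)
    hull=cv2.convexHull(q); 
    best=max(((cv2.contourArea(hull),)),key=lambda x:x)
    # edge length-weighted 6-fold direction of hull edges
    p=hull[:,0].astype(float); e=np.roll(p,-1,0)-p; L=np.hypot(*e.T); t=np.arctan2(e[:,0],-e[:,1])  # cw from image up
    ph=np.angle((L**1.5*np.exp(6j*t)).sum())/6
    print(n,s[i].tolist(),'flat az mod60',round((a+np.degrees(ph))%60,1))
E
python3 f.py
```

```text
w6 [268, 188, 26, 27, 220] flat az mod60 53.1
w16 [245, 5, 67, 70, 1688] flat az mod60 55.1
w17 [247, 4, 64, 76, 1772] flat az mod60 28.3
w20 [250, 5, 65, 75, 1701] flat az mod60 48.1
w21 [248, 7, 65, 72, 1671] flat az mod60 55.8
w22 [247, 10, 67, 70, 1655] flat az mod60 55.0
```

>>> {"fn": "apply_moves", "kwargs": {"plan": "0 0 0 0 0 0 0; 0 0 0 0 0 0 0; 0 0 0 0 0 0 0; 0 0 0 0 0 0 0; 0 0 0 -15 0 0 0; 0 0 0 -35 0 0 0; 0 0 0 -40 0 0 0; 0 0 0 -40 0 0 0; 0 0 0 0 0 0 0; 0 0 0 0 0 0 0"}}

```text
time: 35.77
ee_pos: [0.5499, -0.0696, 0.2197]
tcp_rot: [0.914, -0.406, 0.003, -0.0]
ft_force: [0.9, -0.6, -1.1]
width: 0.0425
```

```bash
cp f.py f2.py; python3 - <<'E'
from h import *
s=st(); nuttool(s); snap('wrist','w23'); snap('scene','s4'); 
a=cv2.imread('pics/s3.png');b=cv2.imread('pics/s4.png')
d=cv2.absdiff(a,b).max(2); print('fence region diff',[d[y0:y1,x0:x1].mean().round(1) for y0,y1,x0,x1 in [(255,300,280,335),(280,330,170,265),(0,20,0,20)]])
w=cv2.imread('pics/w23.png')
cv2.imwrite('pics/m4.png',np.hstack([cv2.resize(b[180:330,150:350],(480,360)),cv2.resize(w[0:260,130:350],(305,360))]))
E
```

```text
t 35.77 p [ 0.5499 -0.0696  0.2197] F [ 0.9 -0.6 -1.1] w 0.0425 toolx az(cw from +y) 137.85 z [ 0.006 -0.002 -1.   ]
nut in tool mm [94.4  2.6]
fence region diff [np.float64(41.6), np.float64(31.1), np.float64(4.1)]
```

View pics/m4.png

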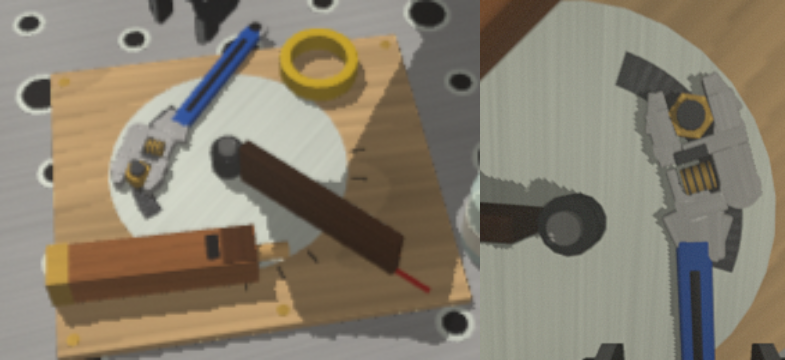

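```bash
python3 -c "
from h import *
s=st(); print(np.abs(s['qd']).max()); print(r.close_job())"
```

```text
t 35.87 p [ 0.5478 -0.0689  0.2156] F [-0.3 -0.2 -0.7] w 0.0427 toolx az(cw from +y) 137.85 z [-0.001  0.001 -1.   ]
0.024050772264689
the job is handed in; nothing more can be done
None
```

The job is handed in at about 36 s of the 72 s. The fence is on the long red line, the nut is up against its stop, and the wrench is lying on the nut. The system gave no verdict, so these are my own checks.

- **Fence:** My first swing went about 2° too far. I re-gripped and corrected it, and a view straight down then showed it about 0.3° off the red line. The last picture shows the line still coming out from under the middle of the fence.
- **Wrench and worm:** I first lowered the wrench over the nut pointing the other way, without letting go. I moved it round 60° because its balance point would have hung over the board's edge. The worm took several strokes to bring the jaws onto the nut.
- **First turn of the nut:** The nut lagged about 8° behind the wrench, so I couldn't tell whether the jaws had closed far enough for step 2. I turned the nut back to about 32°, rolled the worm until my fingertips slipped on it (14 N of rub at 20 N of press), and then tightened again.
- **Nut:** In three pictures the nut stayed at the same angle, within 1°, while the wrench went on from 134° to 140°. It had turned about 62° from the start, or 1.08 rad, against a stop at 1.1.
- **At the end:** The wrench was at rest on the nut, the fingers were clear, and the tray, jar, pipe and tape roll were not disturbed as far as the pictures show.

**Doubts that remain:**
- The force near the stop rose only to about 5 N instead of sharply. I take this as the jaws giving slightly at their holding limit, with the nut about 5° behind the wrench at the end.
- A pixel comparison of the fence before and after was spoilt by shadows, so I judged its final position by eye.
- I viewed about 18 pictures, well over the budget of 10.

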